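Clamp the board in the slicing station

ROBOT

A 6-joint arm with a two-finger parallel gripper is mounted at the origin on a cart in front of the work surface, level with it; the furniture and walls round the work are solid. World frame = base frame: x ahead of the robot, y to its left, z up, the work surface at z = 0. Lengths are in mm, angles in rad, forces in N, time in s.
With the tool pointing down it reaches from about 300 to 850 mm from the base axis. Payload 5.4 kg.
Tool frame: the origin (TCP) lies midway between the tips of the shut fingers; the grasp point (between the pads) lies 19 mm behind it; z points along the fingers, y is the line along which they close (so a half turn about z gives the same grasp; the last joint's range is limited). The gripper opens to 85 mm and grips with 20 to 120 N. Pads are 22 mm wide; open, the fingers measure 114 mm over their backs; the gripper's body (76 mm by 85 mm) begins 54 mm behind the grasp point. The pads swing forward as they close: fully open they stand 13 mm farther back than shut.
Start: joints at [-0.21, 0.158, 1.597, -0, 1.386, -0.21], TCP at [574.984, -0.018, 231.299] pointing down, gripper open.
Joint ranges: [-2.91, 2.91], [-0.94, 2.29], [0.18, 2.7], [-1.29, 4.43], [0.17, 2.64], [-3, 3]. Speed limits (rad/s): [2.57, 2.57, 3.14, 3.14, 3.14, 3.14].

INTERFACE

Orientations are given as a unit quaternion [x, y, z, w].
In Python, from bench import status, viewer, ticket gives the robot as it stands.
- The arm moves only by the tool play_rows, never from a script. Its argument "steps" is a list of rows, each a list of 7 numbers: the shift along the world's x, y, z in cm, then the turn, a rotation vector about the world's x, y, z in degrees, then the gripper command: -1 is shut, 1 is fully open, values between are in proportion. A call has 1 to 20 rows; each row shifts and turns the commanded pose from where the row before left it; what a row does not reach is not made up. A row lasts 1/8 s, in which the tool goes at most 62.5 mm and 10.7 degrees, less where a joint would pass 70% of its speed; a pose out of reach is approached as far as the arm can. A call with a gripper value outside its range is refused whole. The fingers move at their own pace and stop on an object; "squeeze" is the grip in N (left out, the last holds). Time passes only in rows, so rows that do not move let the fingers close. It gives the time, the measured TCP pose, the force, the opening and the grip force at its end, in the units of the state.
- status.get_state(): the state, without advancing time (a new reading comes with each control period).
- viewer.snapshot(name): name is "scene" or "side" or "wrist"; returns a dict with "image" (480x640x3 uint8, red, green, blue), "camera_matrix" (3x3 intrinsics, pixels), "extrinsics" (4x4, takes a point from camera to world coordinates); the wrist camera has in their place "tool_from_camera" (4x4, takes a point from camera to tool coordinates, whose origin is the TCP and whose axes are the flange's). Camera axes: x right, y down, z forward; pixel columns grow to the right and rows downward; lengths in mm; the calibration is good to about 2 mm. A picture is of the moment at which its call begins: read the wrist's pose just before it. There is no depth.
- ticket.job_done(): hands the job in; it is judged then, once.
The state is a dict: "clock": time; "joints": joint angles; "joint_vel": joint speeds; "tau": joint torques, N m; "tool_pos": TCP position; "tcp_rot": TCP orientation; "ft_force": force on the tool from outside, world axes, zero at the start; "ft_torque": the same for the moment, N m; "gripper_width": opening from 0.0 (shut) to 1.0 (fully open); "grip_force": force on a finger pad.
Only numpy, scipy, OpenCV 4.12 (cv2) and the standard library are available. Lean on these libraries where they do the work, as an engineer would, in place of code of your own. Each camera call takes 0.05 s, during which the arm holds its last target. There are 200 camera calls.

TASK

Slide the cream board fully home against the far stop of the slicing station and clamp it there. The clamp is too slack as found: first set the black nut so that the red-knobbed lever begins to push back (bite) when it is halfway down, then flip the lever all the way down until it stays there. Do not screw it so tight that the board is crushed, and leave the jars, shaker and jug where they are.

Things in the scene. Friction and masses are not known exactly. Their poses are not given: they have to be found in the camera images.
- station: The slicing station: brown wooden plate 180 x 142 x 10 mm screwed to the worktop, with an aluminium gantry across it. Origin on the worktop under the bed's middle; x runs along the bed to the far stop, y left, z up. Dark rails (22 mm high, inner faces y = +-41 mm, x = -72 to 88 mm) guide the board. Tall panels bound the niche left (y = 0.30 m, from x = 0.27 m on) and right.
- stop (a point): Middle of the dark stop bar's near face, at station x = 75 mm, 19 mm over the worktop; the bar is 28 mm high. The board is fully home when its far end touches it.
- clamp_axis (a point): Point on the clamp's upright axis (station x = 40, y = 0 mm) at the height of the board's top. The round rubber foot, 28 mm across, comes down here. Its rubber is worn by an unknown amount, +-4 mm from time to time, so the nut's angle alone does not tell where the clamp bites: feel it on the lever. Gantry posts 26 x 18 mm stand at y = +-60 mm; crossbar top 88 mm over the worktop.
- board: The cream board, 140 x 78 x 18 mm, 0.24 kg, loose, flat between the rails on the wooden plate (underside 10 mm, top 28 mm over the worktop), 20 to 40 mm short of the stop. Origin in the middle of its near end face, 19 mm over the worktop; its own z axis runs to the far end. Home, the origin lies at x = -65 mm in the station's frame (within 3 mm).
- carriage: The clamp's steel bolt with nut on top and rubber foot below; origin on its axis at the nut's underside, 112 mm over the worktop with the lever up; the lever pulls it down 18 mm in all. Only the foot meets the board. The clamp is springy: every mm of foot travel past first touch adds about 10 N. Right is 47 N (38 to 56 pass); as found it would close with 0 to 36 N; over 75 N crushes the board.
- nut_grip (a point): Where to grip the nut: on its axis, near mid height, 126 mm over the worktop with the lever up. The nut is a round black knurled knob, 36 mm across, 26 mm high, above the crossbar, with a yellow mark on top. It keeps its height when turned; only the bolt moves through it.
- nut (a joint): Angle of the nut, rad; grows as it is turned clockwise seen from above, which lowers the foot 4.2 mm per rad (tightens); range -1.5 to 4.5. It starts within 0.1 of 0 and must be tightened by 0.3 to 2.5 rad, depending on the wear. Its friction is 0.36 N m: it stays where it is left. Turn it while the lever is up.
- lever_knob (a point): Centre of the red ball, 22 mm across, at the end of the lever, 70 mm from the pivot. The lever swings in the station's x-z plane. Clamped right, the knob resists with up to about 4 N near angle 1.2, less towards 1.62; past that the lever snaps down by itself and locks.
- lever_pivot (a point): The lever's pivot, outside the left post, at x = 40, y = 86, z = 80 mm of the station; it turns about the station's y axis. Its cam is a 15 mm crank with a 50 mm link, dead centre at lever angle 1.62: with a = 1.62 - angle the foot still has to go 15 (1 - cos a) + 50 - sqrt(2500 - (15 sin a)^2) mm (13.4 at angle 0.3, 8.8 at 0.6, 4.7 at 0.9, 1.7 at 1.2).
- lever (a joint): Angle of the cam lever, rad. At 0 it stands up, leaning 0.25 back (to station +x); it grows as the knob swings through upright (0.25), towards the robot (station -x) and down; at 1.80, its stop, it lies level beside the board. Starts at 0 to 0.2 and stays where left (1 N friction at the knob). Halfway is 0.9: biting at 0.88 ends at 47 N; biting at 0.82 or 0.95 is the limit.
- honey_jar: A bystander: glass honey jar with a black lid, 65 mm across, 86 mm high, to the right of the station. Origin under its middle.
- shaker: A bystander: salt shaker with a grey top, 44 mm across, 90 mm high, at the right. Origin under its middle.
- herb_jar: A bystander: spice jar with a black cap, 41 mm across, 105 mm high, by the left panel. Origin under its middle.
- spice_jar: A bystander: spice jar with a black cap, 41 mm across, 105 mm high, by the left panel, nearer to the robot. Origin under its middle.
- jug: A bystander: small white jug with a handle, 44 x 54 x 78 mm, at the right, near the front. Origin under its middle.
Things that resemble listed ones, but are neither listed nor needed, are in the scene too. There is more than one size of the board; the one meant has the size given above.

How it is judged (in metres and radians):
On the way, in this order (a step that is already met when the one before it is completed fails the run):
1. the board is home against the stop while the lever is still up (x of board in the frame of station between -0.068 and -0.062 m and value of joint lever below 0.7 rad), for 0.2 s.
2. the lever is fully down and the foot clamps the board with the right force (x of board in the frame of station between -0.068 and -0.062 m and value of joint lever above 1.7 rad and contact force between carriage and board between 38 and 56 N), for 0.2 s.
At the end, for the whole second after the job is handed in: the board lies home within 3 mm, the lever is down within 0.1 rad of its stop, and the foot presses on the board with 38 to 56 N, everything at rest (all of step 2 and velocity of joint lever below 0.05 rad/s and linear speed of board below 0.01 m/s); the robot touches nothing.
It fails at once if the foot crushes the board (contact force between carriage and board above 75 N).
It fails at once if a jar, the shaker or the jug is pushed away by over 30 mm (distance of any of honey_jar, shaker, herb_jar, spice_jar, jug from where it was at the start of the episode above 0.03 m).
It also fails if it takes over 72 s, if anything falls off the work surface, if the arm or the gripper's body presses on something with over 40 N, if the wrist force passes 120 N, or if a joint passes its speed limit or range.

## Working session

There is one attempt and no reset: what is moved stays moved. The work goes in short steps, Python scripts to look and compute and a tool call to move; the robot and the scene stay as the last step left them, time stands still between calls to the robot, and variables do not carry over. Pictures are saved under pics/ and viewed, at most 10 in all, crops included, and the job is handed in when it is done.

Besides the shell and the picture viewer there is one more tool, called after "Emit:" in YAML: its name, and indented under it one key for each argument. play_rows: Moves the arm, as the interface text tells. Its arguments: {"type":"object","properties":{"steps":{"type":"array"},"squeeze":{"type":"number"}},"required":["steps"]}

```bash
mkdir -p pics; ls
cat > h.py <<'E'
import cv2,numpy as np
from bench import status,viewer,ticket
def snap(n,f):
    s=viewer.snapshot(n); cv2.imwrite('pics/'+f,s['image'][:,:,::-1]); 
    np.savez('pics/'+f+'.npz',**{k:np.array(v) for k,v in s.items()}); return s
def ray(K,E,u,v,z):
    d=E[:3,:3]@np.linalg.solve(K,[u,v,1.]); o=E[:3,3]; return o+d*(z-o[2])/d[2]
def proj(K,E,P):
    P=np.atleast_2d(P); c=(P-E[:3,3])@E[:3,:3]; q=c@K.T; return q[:,:2]/q[:,2:]
E
python3 - <<'E'
from h import *
s=status.get_state(); print(s)
for n in('scene','side'):
    r=snap(n,n+'0.png'); print(np.round(r['camera_matrix'],1).tolist(),np.round(r['extrinsics'],3).tolist())
E
```

```text
pics
{'clock': 0.0, 'joints': array([-2.10049998e-01,  1.59066402e-01,  1.59827408e+00,  9.49827404e-06,
        1.38621433e+00, -2.10119570e-01]), 'joint_vel': array([-0.00141193, -0.0010202 , -0.00220165,  0.00050028,  0.00114472,
        0.00080071]), 'tau': array([ 1.96016467e-04, -3.96006632e+01, -3.31426942e+01, -2.07608541e-04,
        8.36965773e-03, -3.09808388e-05]), 'tool_pos': array([5.74377641e+02, 1.43206825e-01, 2.30286210e+02]), 'tcp_rot': array([ 7.07082463e-01,  7.07130418e-01, -5.29885694e-04, -8.25684860e-04]), 'ft_force': array([-0.18041954, -0.04178702, -0.27625738]), 'ft_torque': array([0.00394084, 0.04201585, 0.01477031]), 'grip_force': 0.0, 'gripper_width': 0.998951589446447}
[[455.5, 0.0, 317.2], [0.0, 455.5, 247.6], [0.0, 0.0, 1.0]] [[0.508, -0.542, 0.669, -128.915], [-0.861, -0.319, 0.395, -334.657], [-0.0, -0.777, -0.629, 669.954], [0.0, 0.0, 0.0, 1.0]]
[[570.0, 0.0, 318.6], [0.0, 570.0, 234.0], [0.0, 0.0, 1.0]] [[0.307, -0.396, 0.866, -422.431], [-0.952, -0.124, 0.28, -272.616], [-0.003, -0.91, -0.415, 543.02], [0.0, 0.0, 0.0, 1.0]]
```

View pics/scene0.png

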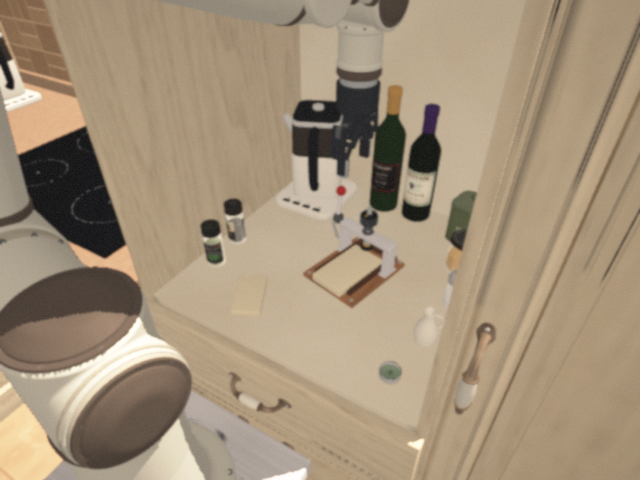

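View pics/side0.png

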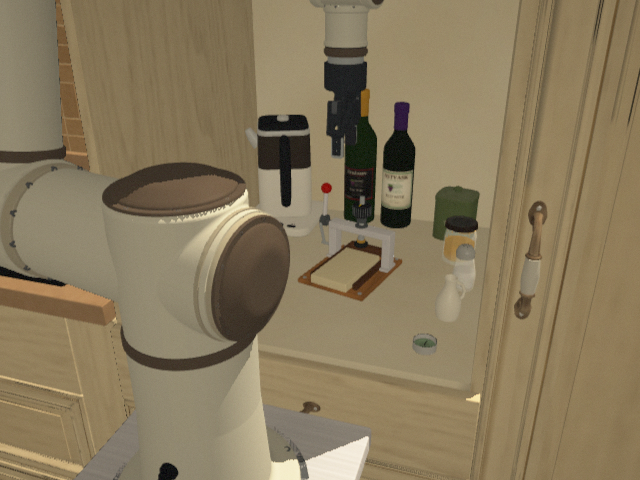

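Run:
```python
from h import *
r=snap('wrist','w0.png'); print(np.round(r['tool_from_camera'],3).tolist(),np.round(r['camera_matrix'],1).tolist())
a=cv2.imread('pics/scene0.png')[170:310,290:420]; a=cv2.resize(a,None,fx=3.07,fy=3.07,interpolation=cv2.INTER_CUBIC)
b=cv2.imread('pics/side0.png')[170:310,290:420]; b=cv2.resize(b,None,fx=3.07,fy=3.07,interpolation=cv2.INTER_CUBIC)
cv2.imwrite('pics/c0.png',np.hstack([a,b]))
K=np.load('pics/scene0.png.npz'); print(ray(K['camera_matrix'],K['extrinsics'],355,272,10))
```

```text
[[-0.001, -0.966, -0.259, 67.284], [1.0, -0.001, 0.001, -1.385], [-0.001, -0.259, 0.966, -142.675], [0.0, 0.0, 0.0, 1.0]] [[381.5, 0.0, 318.6], [0.0, 381.5, 236.7], [0.0, 0.0, 1.0]]
[542.93472677 -32.79644536  10.        ]
```

View pics/c0.png

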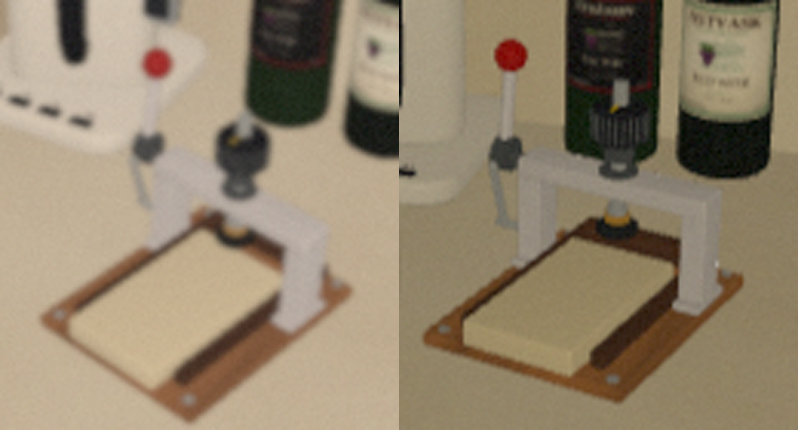

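View pics/w0.png

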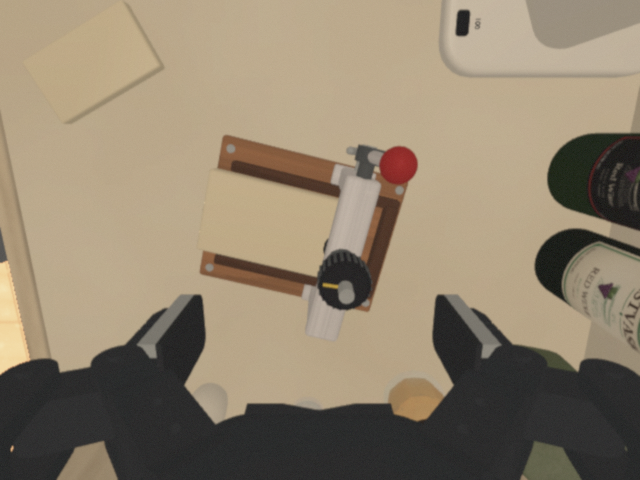

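```bash
cat >> h.py <<'E'
from scipy.spatial.transform import Rotation as R
def wristE(st,r):
    T=np.eye(4);T[:3,:3]=R.from_quat(st['tcp_rot']).as_matrix();T[:3,3]=st['tool_pos'];return T@r['tool_from_camera']
def S2W(p,P):
    c,s=np.cos(p[2]),np.sin(p[2]); P=np.atleast_2d(P); return np.c_[p[0]+c*P[:,0]-s*P[:,1],p[1]+s*P[:,0]+c*P[:,1],P[:,2]]
E
python3 - <<'E'
from h import *
from scipy.optimize import least_squares
st=status.get_state()
V={}
for n in('scene0','side0'):
    z=np.load(f'pics/{n}.png.npz');V[n]=(z['camera_matrix'],z['extrinsics'])
z=np.load('pics/w0.png.npz');V['w']=(z['camera_matrix'],wristE(st,z))
NL,NR,FR,FL=[-90,71,10],[-90,-71,10],[90,-71,10],[90,71,10]
c=lambda u,v:(290+u/3.07,170+v/3.07)
obs=[('scene0',NL,c(42,322)),('scene0',NR,c(190,420)),('scene0',FR,c(352,292)),('side0',NL,c(26,340)),('side0',NR,c(221,402)),('side0',FR,c(344,280)),
('w',NL,(224,136)),('w',NR,(200,273)),('w',FR,(370,310)),('w',FL,(409,180))]
kn=[('scene0',c(157,62)),('side0',c(112,55)),('w',(399,165))]
def f(p):
    o=[]
    for n,P,px in obs:o+=list(proj(*V[n],S2W(p,P))[0]-px)
    K=[40+70*np.sin(.25-p[3]),p[4],80+70*np.cos(.25-p[3])]
    for n,px in kn:o+=list(proj(*V[n],S2W(p,K))[0]-px)
    return np.array(o)
s=least_squares(f,[545,-30,-.2,.1,86],x_scale=[10,10,.1,.1,10],loss='soft_l1');p=s.x
print(p);print(f(p).reshape(-1,2).round(1).tolist())
print('board near corners',[ray(*V['w'],u,v,28).round(1) for u,v in((210,169),(199,250))])
print('side', ray(*V['side0'],*c(66,319),28),ray(*V['side0'],*c(170,352),28))
h=np.array([-65,0,19]);print('home',S2W(p,[h,[40,0,126],[75,0,19],[40,86,80]]))
np.save('p.npy',p)
for n,px in(('nutw',(344,280)),):print(ray(*V['w'],*px,139))
for nm,P in (('honey',0),):pass
print('honey',ray(*V['side0'],460,262,0),'shaker',ray(*V['side0'],463,290,0),'jug',ray(*V['side0'],448,318,0),'herb',ray(*V['scene0'],236,240,0))
E
```

```text
[ 5.55567681e+02 -2.33821121e+01 -2.30370334e-01  1.66871287e-01
  8.60658168e+01]
[[-2.0, -2.8], [-0.0, -1.7], [-0.1, -2.7], [-2.0, -3.2], [0.1, -4.0], [-0.1, -3.0], [-2.3, -0.3], [-1.1, 3.7], [0.3, 3.5], [0.4, 0.3], [-1.0, -0.2], [-1.0, -0.6], [0.1, 0.4]]
board near corners [array([476.2,  37.5,  28. ]), array([460.1, -38.2,  28. ])]
side [475.40871909  32.55084062  28.        ] [455.15620823 -39.32973447  28.        ]
home [[492.28485758  -8.54013631  19.        ]
 [594.51095712 -32.5156357  126.        ]
 [628.58632364 -40.50746884  19.        ]
 [614.14803282  51.21240774  80.        ]]
[589.90464098 -24.91490962 139.        ]
honey [ 665.54237201 -227.6540562     0.        ] shaker [ 550.04222585 -243.5892194     0.        ] jug [ 443.93109336 -227.23235852    0.        ] herb [510.69484863 268.19115805   0.        ]
```

```bash
cat > fit.py <<'E'
from h import *
from scipy.optimize import least_squares
st=status.get_state()
V={}
for n in('scene0','side0'):
    z=np.load(f'pics/{n}.png.npz');V[n]=(z['camera_matrix'],z['extrinsics'])
z=np.load('pics/w0.png.npz');V['w']=(z['camera_matrix'],wristE(st,z))
def C(a,b,z=10):return [a*90,b*71,z]
c=lambda u,v:(290+u/3.07,170+v/3.07)
obs=[('scene0',C(-1,1,5),c(42,322)),('scene0',C(-1,-1,0),c(190,420)),('scene0',C(1,-1,5),c(352,292)),('side0',C(-1,1,5),c(26,340)),('side0',C(-1,-1,0),c(221,402)),('side0',C(1,-1,5),c(344,280)),
('w',C(-1,1),(224,136)),('w',C(-1,-1),(200,273)),('w',C(1,-1),(370,310)),('w',C(1,1),(409,180))]
kn=[('scene0',c(157,62)),('side0',c(112,55)),('w',(399,165))]
nt=[('scene0',c(242,142)),('side0',c(219,125)),('w',(345,279))]
def f(p):
    o=[]
    for n,P,px in obs:o+=list(proj(*V[n],S2W(p,P))[0]-px)
    K=[40+70*np.sin(.25-p[3]),p[4],80+70*np.cos(.25-p[3])]
    for n,px in kn:o+=list(proj(*V[n],S2W(p,K))[0]-px)
    for n,px in nt:o+=list(proj(*V[n],S2W(p,[40,0,126 if n!='w' else 132]))[0]-px)
    return np.array(o)
s=least_squares(f,[545,-30,-.2,.1,86],x_scale=[10,10,.1,.1,10],loss='soft_l1');p=s.x
print(p);print(f(p).reshape(-1,2).round(1).tolist())
np.save('p.npy',p)
print(S2W(p,[[-65,0,19],[40,0,126]]))
E
python3 fit.py
```

```text
[ 5.55415353e+02 -2.28663179e+01 -2.28819030e-01  1.61019836e-01
  8.55270095e+01]
[[-2.2, -1.1], [-0.4, 1.8], [-0.6, -1.1], [-2.2, -0.9], [-0.3, 0.7], [-0.5, -0.9], [-2.6, -0.8], [-1.2, 3.4], [0.3, 3.0], [0.2, -0.4], [-1.0, -0.2], [-1.0, -0.6], [0.1, 0.4], [-0.1, -0.2], [0.1, -3.6], [4.8, 6.9]]
[[492.10958147  -8.12253081  19.        ]
 [594.37275129 -31.93941768 126.        ]]
```

Emit:
play_rows:
  steps:
    - [-4.87,0.2,-4,0,0,-4.4,-1]
    - [-4.85,0.2,-4,0,0,-4.4,-1]
    - [-4.85,0.2,-4,0,0,-4.3,-1]
    - [0,0.05,-4,0,0,0,-1]
    - [0,0,-3.4,0,0,0,-1]
    - [0,0,-2,0,0,0,-1]
    - [0,0,0,0,0,0,-1]
    - [0,0,0,0,0,0,-1]
  squeeze: 40

```text
clock: 1.15
tool_pos: [431.0, 6.3, 18.9]
tcp_rot: [0.783, 0.622, 0.0, 0.0]
ft_force: [0.1, 0.5, 0.5]
gripper_width: 0.0
grip_force: 0.0
```

Run:
```python
from h import *
s=status.get_state();print(s['clock'],s['tool_pos'],s['tcp_rot'],s['ft_force'],s['ft_torque'],s['gripper_width'])
snap('wrist','w1.png');
```

```text
1.15 [430.9912964    6.27824216  18.93040931] [7.83142561e-01 6.21841914e-01 3.66556514e-04 4.77799816e-04] [0.14640341 0.53245568 0.49965506] [ 0.00129567  0.00236223 -0.03728724] 0.0003220877720127292
```

View pics/w1.png

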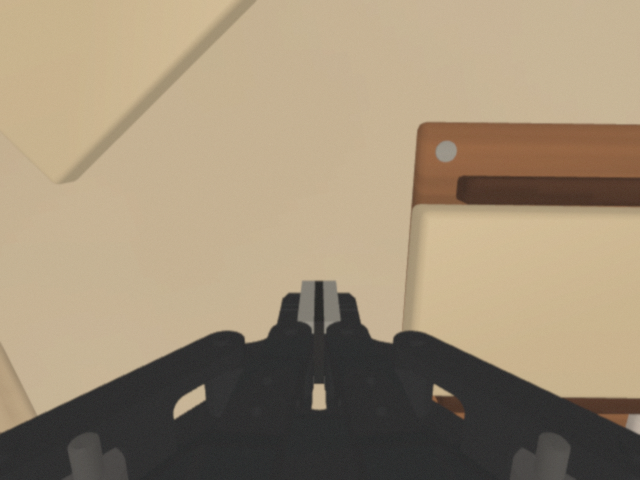

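Run:
```python
from h import *
st=status.get_state();z=np.load('pics/w1.png.npz');K=z['camera_matrix'];E=wristE(st,z);p=np.load('p.npy')
def W2S(q):
    c,s=np.cos(p[2]),np.sin(p[2]);d=q[:2]-p[:2];return np.round([c*d[0]+s*d[1],-s*d[0]+c*d[1],q[2]],1)
for nm,u,v,h in(('NL plate',418,123,10),('bd L',415,205,28),('bd Redge',500,398,28),('railL in near',459,205,28),('railL outer',640,177,32),('railL out near',459,177,32)):
    print(nm,W2S(ray(K,E,u,v,h)))
print(W2S(st['tool_pos']),S2W(p,[[40,0,126]]))
```

```text
NL plate [-91.   71.3  10. ]
bd L [-94.7  42.8  28. ]
bd Redge [-54.6 -37.5  28. ]
railL in near [-79.1  42.8  28. ]
railL outer [-20.   53.1  32. ]
railL out near [-81.5  53.1  32. ]
[-127.4    0.2   19.2] [[594.37275129 -31.93941768 126.        ]]
```

Emit:
play_rows:
  steps:
    - [0.97,-0.2,-0.1,0,0,0,-1]
    - [0.58,-0.14,0,0,0,0,-1]
    - [0.39,-0.09,0,0,0,0,-1]
    - [0.39,-0.09,0,0,0,0,-1]
    - [0.39,-0.09,0,0,0,0,-1]
    - [0.39,-0.09,0,0,0,0,-1]
    - [0.39,-0.09,0,0,0,0,-1]
    - [0.39,-0.09,0,0,0,0,-1]
    - [0.29,-0.07,0,0,0,0,-1]

```text
clock: 2.33
tool_pos: [470.4, -2.5, 16.9]
tcp_rot: [0.783, 0.622, -0.001, -0.002]
ft_force: [-6.8, 1.8, 7.4]
gripper_width: 0.002
grip_force: 5.0
```

Emit:
play_rows:
  steps:
    - [0.19,-0.045,0,0,0,0,-1]
    - [0.19,-0.045,0,0,0,0,-1]
    - [0.1,-0.023,0,0,0,0,-1]

```text
clock: 2.7
tool_pos: [475.1, -3.6, 16.9]
tcp_rot: [0.783, 0.622, -0.002, -0.002]
ft_force: [-7.7, 1.7, 7.9]
gripper_width: -0.001
grip_force: 5.0
```

Emit:
play_rows:
  steps:
    - [0.19,-0.045,0,0,0,0,-1]
    - [0.19,-0.045,0,0,0,0,-1]
    - [0.1,-0.023,0,0,0,0,-1]

```text
clock: 3.08
tool_pos: [477.7, -4.1, 16.7]
tcp_rot: [0.783, 0.622, -0.003, -0.004]
ft_force: [-17.4, 2.4, 18.4]
gripper_width: 0.0
grip_force: 11.5
```

Run:
```python
from h import *
s=status.get_state();print(s['tool_pos'],s['ft_force'])
snap('wrist','w2.png');snap('side','s2.png')
a=cv2.imread('pics/w2.png')[60:460,300:640];b=cv2.imread('pics/side0.png')[0:1,0:1]
b=cv2.imread('pics/s2.png')[200:310,290:420];b=cv2.resize(b,(460,389),interpolation=cv2.INTER_CUBIC);b=np.vstack([b,b[:11]])
cv2.imwrite('pics/c2.png',np.hstack([a,b]))
```

```text
[477.72662947  -4.14491408  16.68616072] [-17.42949418   2.39761495  18.35710367]
```

View pics/c2.png

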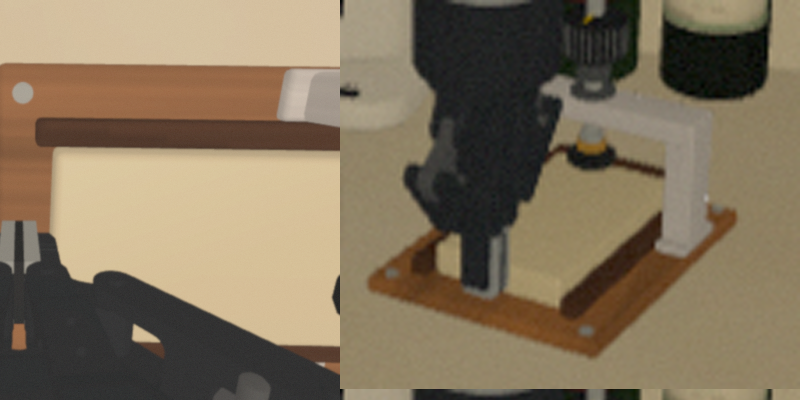

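Emit:
play_rows:
  steps:
    - [-1.2,0.3,0,0,0,0,-1]
    - [-0.8,0.2,2,0,0,0,-1]
    - [0,0,5,0,0,5,0]
    - [0,0,5,0,0,10,1]
    - [2,-0.4,5,0,0,10,1]
    - [4,-1,1.3,0,0,10,1]
    - [4,-1,0,0,0,10,1]
    - [3,-0.8,0,0,0,10,1]
    - [0.6,-0.1,0,0,0,10,1]
    - [0,0,0,0,0,10,1]
    - [0,0,0,0,0,10,1]
    - [0,0,0,0,0,5,1]
    - [0,0,0,0,0,0,1]

```text
clock: 4.8
tool_pos: [597.6, -33.3, 199.9]
tcp_rot: [0.115, 0.993, 0.0, -0.0]
ft_force: [-0.3, -0.6, 0.9]
gripper_width: 0.999
grip_force: 0.0
```

Run:
```python
from h import *
s=status.get_state();print(s['tool_pos'],s['tcp_rot'],s['ft_force'],s['joints'],s['gripper_width'])
snap('wrist','w3.png')
z=np.load('pics/w3.png.npz');K=z['camera_matrix'];E=wristE(s,z);p=np.load('p.npy')
print(proj(K,E,S2W(p,[[40,0,138],[40,0,112],[40,85.5,80]])),proj(K,E,s['tool_pos']-[0,0,50]))
```

```text
[597.60652603 -33.28778365 199.88826055] [ 1.14565016e-01  9.93415752e-01  2.79725024e-06 -2.07090175e-05] [-0.27627676 -0.55439464  0.89737315] [-2.57331911e-01  2.42621408e-01  1.56289176e+00 -3.54659905e-07
  1.33612128e+00 -1.59849391e+00] 0.9986500282198404
[[317.25017672 251.62135747]
 [317.30124934 239.20742463]
 [438.01619058 226.81277482]] [[316.15479208 264.47506472]]
```

View pics/w3.png

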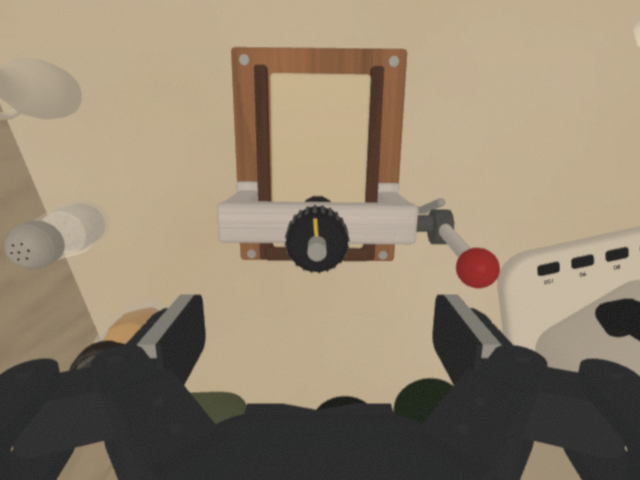

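Run:
```python
from h import *
from scipy.optimize import least_squares
s=status.get_state()
z=np.load('pics/w3.png.npz');K=z['camera_matrix'];E=wristE(s,z);p=np.load('p.npy')
P=[[-90,-71,10],[-90,71,10],[90,-71,10],[90,71,10],[40,0,138],[40,0,112],[40,85,80]]
o=np.array([[232,48],[406,49],[242,262],[394,260],[317,241],[317,231],[440,226]])
print((proj(K,E,S2W(p,P))-o).round(1).tolist())
f=lambda q:(proj(K,E,S2W(q,P))-o).ravel()
q=least_squares(f,p[:3],x_scale=[10,10,.1],loss='soft_l1').x;print(q,f(q).reshape(-1,2).round(1).tolist())
for h in(138,132):print(ray(K,E,317,240,h))
a=z['image'][180:300,210:500,::-1];cv2.imwrite('pics/c3.png',cv2.resize(a,None,fx=2.7,fy=2.7,interpolation=cv2.INTER_CUBIC))
```

```text
[[-4.3, -0.3], [0.0, -1.7], [-1.6, 0.0], [0.8, 1.6], [0.2, 10.5], [0.3, 8.1], [-2.7, 0.7]]
[ 5.54589636e+02 -2.23361114e+01 -2.30669455e-01] [[-3.8, -1.7], [0.7, -2.8], [-1.5, -1.0], [1.0, 0.7], [0.7, 9.0], [0.7, 6.7], [-2.3, -0.4]]
[587.78804253 -30.52325259 138.        ]
[589.42340799 -30.92188549 132.        ]
```

View pics/c3.png

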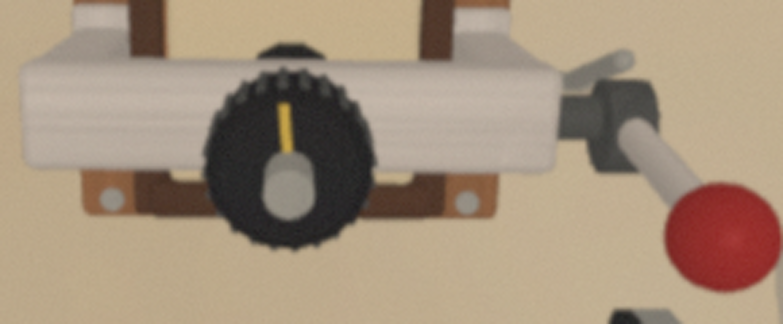

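Run:
```python
from h import *
from scipy.optimize import least_squares
import fit
V=fit.V; s=status.get_state()
z=np.load('pics/w3.png.npz');V['w3']=(z['camera_matrix'],wristE(s,z))
# w0 was taken from start pose
s0=dict(tool_pos=np.array([574.38,.14,230.29]),tcp_rot=np.array([.70708,.70713,-.00053,-.00083]))
V['w']=(V['w'][0],wristE(s0,np.load('pics/w0.png.npz')))
c=fit.c
for nm,o in (('tip',[('scene0',c(243,113)),('side0',c(221,81)),('w',(346,293)),('w3',(317,252))]),
 ('nuttop',[('scene0',c(242,133)),('side0',c(221,113)),('w',(344,282)),('w3',(317,241))]),
 ('knob',[('scene0',c(157,62)),('side0',c(112,55)),('w',(399,165)),('w3',(210+723/2.7,180+237/2.7))])):
    for use in (o,o[2:]):
        f=lambda q:np.concatenate([proj(*V[n],q)[0]-px for n,px in use])
        q=least_squares(f,[590,-30,130]).x;print(nm,q.round(1),f(q).round(1))
```

```text
[ 6.02714550e+02 -5.19714128e+01  1.02019688e+00  3.37912043e-01
  7.60777288e+01]
[[66.3, 22.2], [73.1, -30.0], [-26.1, -34.2], [79.3, 8.7], [64.6, -32.5], [-38.1, -23.2], [-0.9, -25.6], [-15.8, -8.6], [-2.2, 10.1], [15.3, -1.2], [-1.5, 18.7], [5.6, 12.0], [0.3, 0.2], [-0.1, -9.0], [-3.2, -9.5], [10.9, 10.6]]
[[ 568.70666793 -107.36513079   19.        ]
 [ 623.6424767   -17.88297103  126.        ]]
tip [591.1 -30.9 148.3] [-0.8  0.9 -1.2  0.6  1.1  1.6  0.6 -0.8]
tip [591.3 -31.1 146.7] [ 1.2  0.8  0.4 -1.2]
nuttop [590.8 -31.  129. ] [-1.1  2.2 -1.5 -0.5  0.6  1.2  0.4 -0.1]
nuttop [591.  -31.2 127.2] [ 0.7  0.4  0.2 -0.7]
knob [619.5  50.3 149.6] [-1.2 -0.1 -1.2 -0.6  0.1 -0.  -0.6  0.2]
knob [619.3  50.4 150.3] [-0.1 -0.1 -0.   0.1]
```

Emit:
play_rows:
  steps:
    - [-0.66,0.23,-2,0,0,0,1]
    - [0,0,-4,0,0,0,1]
    - [0,0,-3,0,0,0,1]
    - [0,0,-0.8,0,0,0,0.3]
    - [0,0,0,0,0,0,-0.3]
    - [0,0,0,0,0,0,-1]
    - [0,0,0,0,0,0,-1]
    - [0,0,0,0,0,0,-1]
    - [0,0,0,0,0,0,-1]
  squeeze: 60

```text
clock: 5.98
tool_pos: [591.9, -33.0, 104.1]
tcp_rot: [0.114, 0.993, -0.002, 0.001]
ft_force: [-2.8, -5.9, 1.3]
gripper_width: 0.399
grip_force: 59.6
```

Run:
```python
from h import *
np.save('p.npy',[552.1,-21.9,-.229]); s=status.get_state();print({k:np.round(v,3) for k,v in s.items()})
```

```text
{'clock': np.float64(5.975), 'joints': array([-0.258,  0.329,  1.658, -0.003,  1.152, -1.598]), 'joint_vel': array([ 0.   ,  0.001, -0.001, -0.   , -0.001,  0.001]), 'tau': array([  3.594, -42.863, -30.183,   1.466,  -0.281,  -0.117]), 'tool_pos': array([591.909, -32.97 , 104.11 ]), 'tcp_rot': array([ 0.114,  0.993, -0.002,  0.001]), 'ft_force': array([-2.807, -5.927,  1.335]), 'ft_torque': array([-0.796,  0.377, -0.113]), 'grip_force': np.float64(59.556), 'gripper_width': np.float64(0.399)}
```

Emit:
play_rows:
  steps:
    - [0.05,-0.2,0,0,0,0,-1]
    - [0,0,0,0,0,-8,-1]
    - [0,0,0,0,0,-8,-1]
    - [0,0,0,0,0,-8,-1]
    - [0,0,0,0,0,-8,-1]
    - [0,0,0,0,0,-8,-1]
    - [0,0,0,0,0,-8,-1]
    - [0,0,0,0,0,-8,-1]
    - [0,0,0,0,0,-8,-1]
    - [0,0,0,0,0,-8,-1]
    - [0,0,0,0,0,-8,-1]
    - [0,0,0,0,0,0,-1]

```text
clock: 7.48
tool_pos: [591.9, -33.1, 103.0]
tcp_rot: [0.725, 0.688, 0.0, 0.0]
ft_force: [-2.6, -1.2, 2.1]
gripper_width: 0.397
grip_force: 59.8
```

Run:
```python
from h import *
s=status.get_state();print({k:np.round(v,3) for k,v in s.items()},R.from_quat(s['tcp_rot']).as_matrix()[:,1])
```

```text
{'clock': np.float64(7.475), 'joints': array([-0.259,  0.331,  1.658, -0.   ,  1.152, -0.207]), 'joint_vel': array([-0.003,  0.002,  0.002,  0.002, -0.002, -0.043]), 'tau': array([  0.565, -42.886, -30.744,   0.354,  -0.72 ,   0.397]), 'tool_pos': array([591.904, -33.083, 103.046]), 'tcp_rot': array([0.725, 0.688, 0.   , 0.   ]), 'ft_force': array([-2.623, -1.236,  2.138]), 'ft_torque': array([-0.108,  0.462, -0.066]), 'grip_force': np.float64(59.811), 'gripper_width': np.float64(0.397)} [ 9.98627172e-01 -5.23763376e-02  7.00287938e-04]
```

Emit:
play_rows:
  steps:
    - [0,0,0,0,0,0,0.6]
    - [0,0,0,0,0,0,0.6]
    - [0,0,0,0,0,0,0.6]
    - [0,0,3.5,0,0,0,0.6]
    - [0,0,5,0,0,5,0.5]
    - [0.9,2.75,1.5,0,0,10,0.5]
    - [0.9,2.75,0,0,0,10,0.5]
    - [0.96,2.75,0,0,0,10,0.5]
    - [0,0,0,0,0,10,0.5]
    - [0,0,0,0,0,10,0.5]
    - [0,0,0,0,0,10,0.5]
    - [0,0,0,0,0,10,0.5]
    - [0,0,0,0,0,5,0.5]
    - [0,0,0,0,0,0,0.5]

```text
clock: 9.22
tool_pos: [619.3, 49.5, 202.1]
tcp_rot: [0.114, 0.993, 0.0, 0.0]
ft_force: [-0.4, -0.7, -0.1]
gripper_width: 0.749
grip_force: 0.0
```

Run:
```python
from h import *
s=status.get_state();print(s['tool_pos'],s['tcp_rot'],s['ft_force'],s['gripper_width'])
snap('wrist','w4.png')
z=np.load('pics/w4.png.npz');K=z['camera_matrix'];E=wristE(s,z)
hsv=cv2.cvtColor(z['image'],cv2.COLOR_RGB2HSV);m=((hsv[...,0]<6)|(hsv[...,0]>174))&(hsv[...,1]>170)&(hsv[...,2]>60)
n,l,st,ce=cv2.connectedComponentsWithStats(m.astype(np.uint8));i=1+st[1:,4].argmax();print(st[i],ce[i],ray(K,E,*ce[i],150))
```

```text
[619.2749786   49.52841108 202.10332396] [1.14395419e-01 9.93435294e-01 4.21189773e-05 4.64408319e-05] [-0.40858677 -0.68169549 -0.0633367 ] 0.7486400676473667
[ 298  234   39   38 1134] [317.06790123 252.01675485] [613.25717525  51.44889526 150.        ]
```

View pics/w4.png

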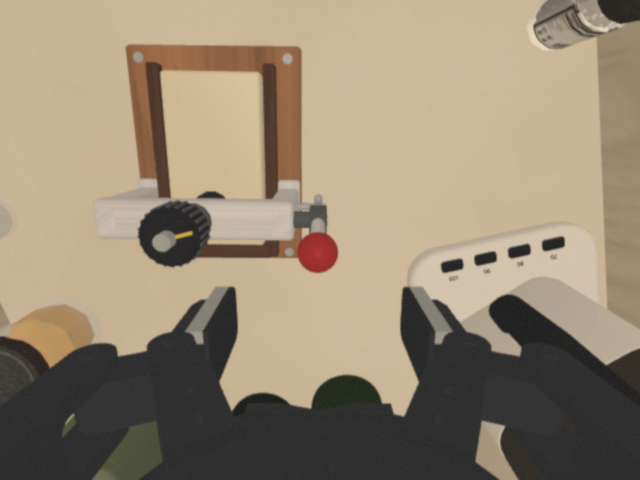

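Run:
```python
from h import *
s=status.get_state();z=np.load('pics/w4.png.npz');K=z['camera_matrix'];E=wristE(s,z);p=np.load('p.npy')
print('hub',ray(K,E,317,215,80),'model',S2W(p,[40,86,80]))
for th in(0,.1,.2,.3,.4,.5):
    P=S2W(p,[[40+70*np.sin(.25-th),86,80+70*np.cos(.25-th)]]);print(th,P.round(1),proj(K,E,P).round(1))
print(proj(K,E,S2W(p,[[40,0,138],[40,0,112],[40,85,80],[-90,71,10],[90,71,10],[-90,-71,10]])).round())
```

```text
hub [607.9282644  52.5153561  80.       ] model [[610.57807735  52.77472443  80.        ]]
0 [[627.4  48.8 147.8]] [[318.4 275.8]]
0.1 [[620.8  50.4 149.2]] [[318.4 264.9]]
0.2 [[614.   52.  149.9]] [[318.4 253. ]]
0.3 [[607.2  53.6 149.9]] [[318.4 240.5]]
0.4 [[600.4  55.1 149.2]] [[318.3 227.4]]
0.5 [[593.7  56.7 147.8]] [[318.3 214.1]]
[[166. 241.]
 [181. 230.]
 [317. 218.]
 [299.  40.]
 [302. 255.]
 [121.  41.]]
```

Emit:
play_rows:
  steps:
    - [-0.23,0.1,-2,0,0,0,0.3]
    - [0,0,-3,0,0,0,0.2]
    - [0,0,-2.2,0,0,0,0.2]
    - [0,0,0,0,0,0,-1]
    - [0,0,0,0,0,0,-1]
    - [0,0,0,0,0,0,-1]
    - [0,0,0,0,0,0,-1]
    - [0,0,0,0,0,0,-1]
    - [0,0,0,0,0,0,-1]
  squeeze: 30

```text
clock: 10.4
tool_pos: [616.9, 49.6, 130.7]
tcp_rot: [0.114, 0.993, -0.001, 0.0]
ft_force: [-1.5, -5.0, -3.1]
gripper_width: 0.235
grip_force: 29.5
```

Run:
```python
import numpy as np
k=lambda t:np.array([7*np.sin(.25-t)*.974,-7*np.sin(.25-t)*.227,7*np.cos(.25-t)])
T=[.17]+list(np.arange(.25,1.86,.05))
for a,b in zip(T,T[1:]):print(round(b,2),(k(b)-k(a)).round(3).tolist())
```

```text
0.25 [-0.545, 0.127, 0.022]
0.3 [-0.341, 0.079, -0.009]
0.35 [-0.34, 0.079, -0.026]
0.4 [-0.338, 0.079, -0.044]
0.45 [-0.336, 0.078, -0.061]
0.5 [-0.332, 0.077, -0.078]
0.55 [-0.328, 0.076, -0.095]
0.6 [-0.323, 0.075, -0.112]
0.65 [-0.317, 0.074, -0.128]
0.7 [-0.311, 0.072, -0.144]
0.75 [-0.303, 0.071, -0.16]
0.8 [-0.295, 0.069, -0.175]
0.85 [-0.286, 0.067, -0.19]
0.9 [-0.276, 0.064, -0.205]
0.95 [-0.266, 0.062, -0.219]
1.0 [-0.255, 0.059, -0.232]
1.05 [-0.244, 0.057, -0.245]
1.1 [-0.231, 0.054, -0.257]
1.15 [-0.218, 0.051, -0.269]
1.2 [-0.205, 0.048, -0.279]
1.25 [-0.191, 0.045, -0.29]
1.3 [-0.177, 0.041, -0.299]
1.35 [-0.162, 0.038, -0.308]
1.4 [-0.147, 0.034, -0.316]
1.45 [-0.131, 0.031, -0.323]
1.5 [-0.116, 0.027, -0.329]
1.55 [-0.099, 0.023, -0.335]
1.6 [-0.083, 0.019, -0.339]
1.65 [-0.066, 0.015, -0.343]
1.7 [-0.05, 0.012, -0.346]
1.75 [-0.033, 0.008, -0.348]
1.8 [-0.016, 0.004, -0.35]
1.85 [0.001, -0.0, -0.35]
```

Emit:
play_rows:
  steps:
    - [-0.54,0.03,0.02,0,0,0,-1]
    - [-0.34,0.08,-0.01,0,0,0,-1]
    - [-0.34,0.08,-0.03,0,0,0,-1]
    - [-0.34,0.08,-0.04,0,0,0,-1]

```text
clock: 10.9
tool_pos: [601.6, 53.2, 130.1]
tcp_rot: [0.114, 0.993, -0.0, 0.001]
ft_force: [1.7, -3.4, -2.5]
gripper_width: 0.228
grip_force: 29.6
```

Emit:
play_rows:
  steps:
    - [-0.34,0.08,-0.06,0,0,0,-1]
    - [-0.33,0.08,-0.08,0,0,0,-1]
    - [-0.33,0.08,-0.09,0,0,0,-1]

```text
clock: 11.28
tool_pos: [591.7, 55.6, 128.2]
tcp_rot: [0.114, 0.993, -0.0, 0.001]
ft_force: [0.9, -3.0, 1.7]
gripper_width: 0.234
grip_force: 29.8
```

Emit:
play_rows:
  steps:
    - [-0.32,0.08,-0.11,0,0,0,-1]
    - [-0.32,0.07,-0.13,0,0,0,-1]

```text
clock: 11.52
tool_pos: [585.1, 57.2, 125.6]
tcp_rot: [0.114, 0.993, 0.0, 0.001]
ft_force: [-0.1, -1.8, 5.6]
gripper_width: 0.23
grip_force: 30.3
```

Emit:
play_rows:
  steps:
    - [-0.31,0.07,-0.11,0,0,0,-1]
    - [-0.02,0,0,0,0,0,-1]

```text
clock: 11.78
tool_pos: [581.1, 58.1, 123.8]
tcp_rot: [0.114, 0.993, 0.0, -0.0]
ft_force: [-1.3, -1.0, 4.5]
gripper_width: 0.233
grip_force: 30.5
```

Emit:
play_rows:
  steps:
    - [-0.3,0.07,-0.15,0,0,0,-1]
    - [-0.02,0,-0.01,0,0,0,-1]

```text
clock: 12.02
tool_pos: [578.2, 58.8, 122.2]
tcp_rot: [0.114, 0.993, 0.0, -0.0]
ft_force: [-1.1, -0.9, 4.5]
gripper_width: 0.234
grip_force: 30.6
```

Emit:
play_rows:
  steps:
    - [-0.29,0.07,-0.17,0,0,0,-1]
    - [-0.02,0,-0.01,0,0,0,-1]

```text
clock: 12.28
tool_pos: [574.9, 59.5, 120.2]
tcp_rot: [0.114, 0.993, 0.0, -0.0]
ft_force: [-0.8, 0.2, 4.3]
gripper_width: 0.235
grip_force: 30.8
```

Emit:
play_rows:
  steps:
    - [-0.28,0.07,-0.18,0,0,0,-1]
    - [-0.02,0,-0.01,0,0,0,-1]

```text
clock: 12.52
tool_pos: [572.0, 60.3, 118.2]
tcp_rot: [0.114, 0.993, 0.0, -0.0]
ft_force: [-0.9, 0.3, 4.8]
gripper_width: 0.233
grip_force: 30.9
```

```bash
cat > feel.py <<'E'
import numpy as np
from scipy.optimize import least_squares
def rem(t):
    a=1.62-t; return 15*(1-np.cos(a))+50-np.sqrt(2500-(15*np.sin(a))**2)
def an(D):
    D=np.array(D,float); xs=D[:,0]*.974-D[:,1]*.227; z=D[:,2]
    f=lambda q:np.hypot(xs-q[0],z-q[1])-70
    q=least_squares(f,[xs[0]-5,z[0]-70]).x
    th=.25-np.arctan2(xs-q[0],z-q[1])
    fx=D[:,3]*.974-D[:,4]*.227
    res=fx*np.cos(.25-th)-D[:,5]*np.sin(.25-th)
    rad=fx*np.sin(.25-th)+D[:,5]*np.cos(.25-th)
    print(q.round(1),f(q).round(2))
    for r in zip(th.round(3),res.round(2),rad.round(2),rem(th).round(2)):print(*r)
    return th,res
if __name__=='__main__':
  an([[616.9,49.6,130.7,-1.5,-5,-3.1],[601.6,53.2,130.1,1.7,-3.4,-2.5],[591.7,55.6,128.2,.9,-3,1.7],[585.1,57.2,125.6,-.1,-1.8,5.6],
[581.1,58.1,123.8,-1.3,-1,4.5],[578.2,58.8,122.2,-1.1,-.9,4.5],[574.9,59.5,120.2,-.8,.2,4.3],[572,60.3,118.2,-.9,.3,4.8]])
  print(rem(np.array([.3,.6,.9,1.2])))
E
python3 feel.py
```

```text
[583.6  60.9] [ 0.02 -0.14  0.17 -0.02  0.03 -0.01 -0.02 -0.02]
0.165 -0.06 -3.12 15.54
0.39 2.05 -2.81 12.02
0.538 1.98 1.19 9.74
0.642 2.43 5.06 8.19
0.706 1.05 4.5 7.27
0.755 1.42 4.36 6.6
0.811 1.59 4.08 5.84
0.862 1.99 4.47 5.18
[13.43535753  8.810808    4.71094953  1.67918033]
```

Emit:
play_rows:
  steps:
    - [-0.27,0.06,-0.21,0,0,0,-1]
    - [-0.02,0,-0.01,0,0,0,-1]

```text
clock: 12.78
tool_pos: [569.1, 60.9, 116.0]
tcp_rot: [0.114, 0.993, 0.0, -0.0]
ft_force: [0.1, 1.9, 3.3]
gripper_width: 0.233
grip_force: 31.1
```

Emit:
play_rows:
  steps:
    - [-0.26,0.06,-0.22,0,0,0,-1]
    - [-0.02,0,-0.01,0,0,0,-1]

```text
clock: 13.02
tool_pos: [566.7, 61.5, 113.9]
tcp_rot: [0.114, 0.993, 0.0, 0.0]
ft_force: [-0.4, 1.6, 2.9]
gripper_width: 0.231
grip_force: 31.3
```

Emit:
play_rows:
  steps:
    - [-0.25,0.06,-0.23,0,0,0,-1]
    - [-0.02,0,-0.01,0,0,0,-1]

```text
clock: 13.28
tool_pos: [564.3, 62.1, 111.7]
tcp_rot: [0.114, 0.993, 0.0, 0.0]
ft_force: [2.6, 3.6, 3.4]
gripper_width: 0.234
grip_force: 31.5
```

Emit:
play_rows:
  steps:
    - [-0.24,0.06,-0.24,0,0,0,-1]
    - [-0.02,0,-0.01,0,0,0,-1]

```text
clock: 13.52
tool_pos: [561.8, 62.7, 109.2]
tcp_rot: [0.114, 0.993, 0.0, 0.001]
ft_force: [2.7, 4.4, 3.2]
gripper_width: 0.233
grip_force: 31.9
```

Emit:
play_rows:
  steps:
    - [-0.23,0.05,-0.25,0,0,0,-1]
    - [-0.02,0,-0.01,0,0,0,-1]

```text
clock: 13.78
tool_pos: [559.3, 63.3, 106.8]
tcp_rot: [0.114, 0.993, 0.001, 0.001]
ft_force: [2.2, 4.4, 4.3]
gripper_width: 0.234
grip_force: 32.1
```

```bash
cat > f1.py <<'E'
from feel import *
D=[[616.9,49.6,130.7,-1.5,-5,-3.1],[601.6,53.2,130.1,1.7,-3.4,-2.5],[591.7,55.6,128.2,.9,-3,1.7],[585.1,57.2,125.6,-.1,-1.8,5.6],
[581.1,58.1,123.8,-1.3,-1,4.5],[578.2,58.8,122.2,-1.1,-.9,4.5],[574.9,59.5,120.2,-.8,.2,4.3],[572,60.3,118.2,-.9,.3,4.8],
[569.1,60.9,116,.1,1.9,3.3],[566.7,61.5,113.9,-.4,1.6,2.9],[564.3,62.1,111.7,2.6,3.6,3.4],[561.8,62.7,109.2,2.7,4.4,3.2],[559.3,63.3,106.8,2.2,4.4,4.3]]
th,res=an(D)
dr=lambda t:-(rem(t+1e-3)-rem(t-1e-3))/2e-3
def m(q,t):return q[1]+10*np.clip(q[0]-rem(t),0,None)*dr(t)/70
for d in(2,3,4,5,6):
  r=least_squares(lambda q:m([d,q[0]],th[4:])-res[4:],[1]);print(d,r.x,r.cost,m([d,r.x[0]],th[4:]).round(1))
E
python3 f1.py
```

```text
[583.6  60.9] [ 0.06 -0.13  0.17 -0.02  0.02 -0.02 -0.03 -0.04 -0.05 -0.1  -0.08 -0.04
  0.26]
0.164 -0.06 -3.12 15.55
0.389 2.06 -2.81 12.04
0.537 1.98 1.19 9.75
0.641 2.42 5.06 8.21
0.705 1.04 4.5 7.29
0.753 1.41 4.36 6.61
0.809 1.58 4.08 5.86
0.861 1.98 4.47 5.19
0.914 1.77 2.8 4.54
0.96 1.32 2.69 4.0
1.008 3.58 1.29 3.48
1.059 3.44 1.03 2.94
1.109 4.0 1.94 2.46
2 [2.23733242] 5.01726095537951 [2.2 2.2 2.2 2.2 2.2 2.2 2.2 2.2 2.2]
3 [2.14829261] 3.8747838315729624 [2.1 2.1 2.1 2.1 2.1 2.1 2.1 2.2 2.9]
4 [1.75199089] 1.0017195453577945 [1.8 1.8 1.8 1.8 1.8 1.8 2.6 3.3 3.8]
5 [1.00656935] 1.8177499446133403 [1.  1.  1.  1.  1.8 2.6 3.4 4.  4.4]
6 [-0.03360986] 5.417236873054918 [-0.  -0.   0.2  1.4  2.5  3.2  3.9  4.4  4.7]
```

Emit:
play_rows:
  steps:
    - [-0.21,0.05,-0.26,0,0,0,-1]
    - [-0.02,0,-0.01,0,0,0,-1]

```text
clock: 14.02
tool_pos: [557.1, 63.8, 104.3]
tcp_rot: [0.114, 0.993, 0.001, 0.001]
ft_force: [2.9, 5.1, 5.5]
gripper_width: 0.232
grip_force: 32.4
```

Emit:
play_rows:
  steps:
    - [-0.2,0.05,-0.28,0,0,0,-1]
    - [-0.01,0,-0.01,0,0,0,-1]

```text
clock: 14.28
tool_pos: [555.2, 64.3, 101.4]
tcp_rot: [0.114, 0.993, 0.001, 0.001]
ft_force: [2.7, 4.7, 6.2]
gripper_width: 0.235
grip_force: 32.8
```

Emit:
play_rows:
  steps:
    - [-0.18,0.04,-0.28,0,0,0,-1]
    - [-0.01,0,-0.01,0,0,0,-1]

```text
clock: 14.52
tool_pos: [553.2, 64.7, 98.6]
tcp_rot: [0.114, 0.993, 0.001, 0.001]
ft_force: [3.8, 5.1, 6.2]
gripper_width: 0.231
grip_force: 33.1
```

Emit:
play_rows:
  steps:
    - [0.18,-0.04,0.28,0,0,0,-1]
    - [0.01,0,0.01,0,0,0,-1]

```text
clock: 14.78
tool_pos: [555.4, 64.2, 101.3]
tcp_rot: [0.114, 0.993, 0.0, 0.001]
ft_force: [3.4, 5.3, 3.1]
gripper_width: 0.234
grip_force: 32.9
```

Emit:
play_rows:
  steps:
    - [0.2,-0.05,0.28,0,0,0,-1]
    - [0.01,0,0.01,0,0,0,-1]

```text
clock: 15.02
tool_pos: [557.6, 63.6, 103.7]
tcp_rot: [0.114, 0.993, 0.001, 0.001]
ft_force: [6.5, 4.5, 0.8]
gripper_width: 0.23
grip_force: 32.7
```

Emit:
play_rows:
  steps:
    - [0.21,-0.05,0.26,0,0,0,-1]
    - [0.02,0,0.01,0,0,0,-1]

```text
clock: 15.28
tool_pos: [559.5, 63.1, 105.7]
tcp_rot: [0.114, 0.993, 0.001, 0.001]
ft_force: [7.5, 4.7, -2.9]
gripper_width: 0.233
grip_force: 32.5
```

Emit:
play_rows:
  steps:
    - [0.23,-0.05,0.25,0,0,0,-1]
    - [0.02,0,0.01,0,0,0,-1]

```text
clock: 15.52
tool_pos: [561.5, 62.6, 107.6]
tcp_rot: [0.114, 0.993, 0.0, 0.0]
ft_force: [8.5, 3.9, -5.3]
gripper_width: 0.231
grip_force: 32.4
```

Emit:
play_rows:
  steps:
    - [0.24,-0.06,0.24,0,0,0,-1]
    - [0.02,0,0.01,0,0,0,-1]

```text
clock: 15.78
tool_pos: [563.4, 62.1, 109.3]
tcp_rot: [0.114, 0.993, 0.001, -0.001]
ft_force: [7.9, 4.5, -9.2]
gripper_width: 0.235
grip_force: 32.2
```

Emit:
play_rows:
  steps:
    - [0.25,-0.06,0.23,0,0,0,-1]
    - [0.02,0,0.01,0,0,0,-1]

```text
clock: 16.02
tool_pos: [565.4, 61.6, 110.9]
tcp_rot: [0.114, 0.993, 0.001, -0.002]
ft_force: [7.6, 5.0, -9.9]
gripper_width: 0.234
grip_force: 32.1
```

Emit:
play_rows:
  steps:
    - [0.26,-0.06,0.22,0,0,0,-1]
    - [0.02,0,0.01,0,0,0,-1]

```text
clock: 16.27
tool_pos: [567.3, 61.1, 113.0]
tcp_rot: [0.114, 0.993, 0.0, -0.003]
ft_force: [4.3, 5.3, -9.0]
gripper_width: 0.234
grip_force: 32.0
```

Emit:
play_rows:
  steps:
    - [0.27,-0.06,0.21,0,0,0,-1]
    - [0.02,0,0.01,0,0,0,-1]

```text
clock: 16.52
tool_pos: [569.9, 60.5, 115.2]
tcp_rot: [0.114, 0.993, 0.0, -0.003]
ft_force: [2.2, 4.0, -7.7]
gripper_width: 0.233
grip_force: 31.7
```

Emit:
play_rows:
  steps:
    - [0.28,-0.07,0.18,0,0,0,-1]
    - [0.02,0,0.01,0,0,0,-1]

```text
clock: 16.77
tool_pos: [573.7, 59.6, 118.1]
tcp_rot: [0.114, 0.993, 0.0, -0.002]
ft_force: [2.2, 3.7, -9.4]
gripper_width: 0.235
grip_force: 31.3
```

Emit:
play_rows:
  steps:
    - [0.29,-0.07,0.17,0,0,0,-1]
    - [0.02,0,0.01,0,0,0,-1]

```text
clock: 17.02
tool_pos: [577.6, 58.6, 120.8]
tcp_rot: [0.114, 0.993, 0.0, -0.001]
ft_force: [3.2, 5.0, -9.4]
gripper_width: 0.23
grip_force: 30.9
```

```bash
cat > f2.py <<'E'
from f1 import D,dr,m
from feel import *
D2=D+[[557.1,63.8,104.3,2.9,5.1,5.5],[555.2,64.3,101.4,2.7,4.7,6.2],[553.2,64.7,98.6,3.8,5.1,6.2]]
U=[[555.4,64.2,101.3,3.4,5.3,3.1],[557.6,63.6,103.7,6.5,4.5,.8],[559.5,63.1,105.7,7.5,4.7,-2.9],[561.5,62.6,107.6,8.5,3.9,-5.3],[563.4,62.1,109.3,7.9,4.5,-9.2],[565.4,61.6,110.9,7.6,5,-9.9],[567.3,61.1,113,4.3,5.3,-9],[569.9,60.5,115.2,2.2,4,-7.7],[573.7,59.6,118.1,2.2,3.7,-9.4],[577.6,58.6,120.8,3.2,5,-9.4]]
print('----');th,res=an(D2+U)
n=len(D2);sg=np.r_[np.ones(n),-np.ones(len(U))]
k=np.r_[np.arange(4,n),np.arange(n+2,n+len(U))]
for d in(3,3.5,4,4.5,5,5.5,6):
  r=least_squares(lambda q:m([d,0],th[k])+q[0]*sg[k]+q[1]-res[k],[1,0]);print(d,r.x,round(r.cost,2))
E
python3 f2.py | sed -n '/----/,$p'
```

```text
----
[583.8  60.7] [ 0.25  0.12  0.45  0.28  0.33  0.29  0.29  0.28  0.28  0.23  0.26  0.3
  0.59  0.75  0.6   0.73  0.36 -0.04 -0.3  -0.59 -0.84 -1.14 -0.89 -0.88
 -0.83 -0.66]
0.168 -0.07 -3.12 15.49
0.393 2.05 -2.82 11.99
0.54 1.98 1.18 9.71
0.643 2.43 5.05 8.17
0.707 1.05 4.5 7.26
0.755 1.42 4.36 6.59
0.811 1.59 4.08 5.84
0.862 1.99 4.47 5.18
0.915 1.77 2.8 4.53
0.961 1.32 2.69 3.99
1.008 3.58 1.29 3.47
1.059 3.44 1.03 2.94
1.109 4.0 1.94 2.46
1.157 5.36 2.08 2.03
1.206 5.97 2.3 1.63
1.255 6.6 1.18 1.27
1.206 3.75 0.07 1.64
1.159 3.9 -3.7 2.02
1.119 1.81 -6.64 2.37
1.079 1.09 -9.03 2.75
1.041 -1.85 -11.21 3.12
1.004 -2.21 -11.51 3.52
0.962 -3.62 -8.76 3.98
0.912 -3.76 -6.83 4.56
0.842 -4.16 -8.53 5.44
0.772 -2.97 -9.14 6.36
3 [2.4239501  0.31879262] 24.15
3.5 [2.41489905 0.07146919] 17.22
4 [ 2.43515044 -0.26641569] 11.54
4.5 [ 2.47236056 -0.68786592] 9.6
5 [ 2.52288231 -1.18955254] 10.38
5.5 [ 2.56080248 -1.73159033] 12.97
6 [ 2.62312586 -2.34981387] 16.9
```

Emit:
play_rows:
  steps:
    - [0.3,-0.07,0.13,0,0,0,-1]
    - [0.31,-0.07,0.12,0,0,0,-1]
    - [0.32,-0.07,0.11,0,0,0,-1]
    - [0.32,-0.075,0.1,0,0,0,-1]
    - [0,0,0,0,0,0,-1]

```text
clock: 17.65
tool_pos: [591.7, 55.3, 127.3]
tcp_rot: [0.114, 0.993, -0.0, 0.001]
ft_force: [0.9, 3.4, -4.5]
gripper_width: 0.234
grip_force: 30.2
```

Emit:
play_rows:
  steps:
    - [0,0,0,0,0,0,0]
    - [0,0,0,0,0,0,0]
    - [0,0,4.5,0,0,0,0]
    - [0,0,1,0,0,0,-1]
    - [3,-0.7,0,0,0,0,-1]
    - [0,0,0,0,0,0,-1]
    - [0,0,0,0,0,0,-1]
    - [0,0,0,0,0,0,-1]

```text
clock: 18.65
tool_pos: [620.2, 48.8, 181.4]
tcp_rot: [0.114, 0.993, -0.0, -0.0]
ft_force: [-0.7, 0.6, -0.4]
gripper_width: 0.004
grip_force: 0.0
```

Emit:
play_rows:
  steps:
    - [0,0,-3.7,0,0,0,-1]
    - [0,0,-0.05,0,0,0,-1]
    - [0,0,0,0,0,0,-1]

```text
clock: 19.02
tool_pos: [621.1, 48.7, 145.1]
tcp_rot: [0.114, 0.993, -0.0, 0.0]
ft_force: [-0.1, 0.3, 0.4]
gripper_width: 0.002
grip_force: 0.0
```

Emit:
play_rows:
  steps:
    - [-0.33,0.077,0,0,0,0,-1]
    - [-0.33,0.076,0,0,0,0,-1]
    - [-0.33,0.076,-0.09,0,0,0,-1]
    - [-0.32,0.075,-0.11,0,0,0,-1]

```text
clock: 19.52
tool_pos: [607.8, 51.7, 142.5]
tcp_rot: [0.114, 0.993, 0.0, 0.0]
ft_force: [1.0, 0.4, 0.5]
gripper_width: -0.001
grip_force: 0.2
```

Emit:
play_rows:
  steps:
    - [-0.32,0.074,-0.12,0,0,0,-1]
    - [-0.02,0,-0.01,0,0,0,-1]

```text
clock: 19.77
tool_pos: [603.9, 52.5, 140.6]
tcp_rot: [0.114, 0.993, -0.0, -0.0]
ft_force: [-0.7, -0.5, -0.1]
gripper_width: 0.001
grip_force: 0.0
```

Emit:
play_rows:
  steps:
    - [-0.3,0.07,-0.14,0,0,0,-1]
    - [-0.02,0.005,-0.01,0,0,0,-1]

```text
clock: 20.02
tool_pos: [600.9, 53.2, 139.2]
tcp_rot: [0.114, 0.993, 0.0, -0.0]
ft_force: [0.9, -0.3, 0.3]
gripper_width: 0.0
grip_force: 0.0
```

Emit:
play_rows:
  steps:
    - [-0.29,0.07,-0.16,0,0,0,-1]
    - [-0.02,0.005,-0.01,0,0,0,-1]

```text
clock: 20.27
tool_pos: [597.8, 54.0, 137.5]
tcp_rot: [0.114, 0.993, -0.0, -0.0]
ft_force: [-1.2, 0.5, 0.8]
gripper_width: 0.002
grip_force: 0.0
```

Emit:
play_rows:
  steps:
    - [-0.28,0.065,-0.17,0,0,0,-1]
    - [-0.02,0.005,-0.01,0,0,0,-1]

```text
clock: 20.52
tool_pos: [594.8, 54.7, 135.7]
tcp_rot: [0.114, 0.993, -0.0, -0.0]
ft_force: [0.6, 0.1, -0.0]
gripper_width: 0.002
grip_force: 0.1
```

Emit:
play_rows:
  steps:
    - [-0.27,0.063,-0.18,0,0,0,-1]
    - [-0.02,0.005,-0.01,0,0,0,-1]

```text
clock: 20.78
tool_pos: [592.2, 55.3, 134.1]
tcp_rot: [0.114, 0.993, -0.0, 0.0]
ft_force: [1.2, 0.0, 0.7]
gripper_width: 0.001
grip_force: 0.4
```

Emit:
play_rows:
  steps:
    - [-0.26,0.06,-0.19,0,0,0,-1]
    - [-0.02,0.005,-0.01,0,0,0,-1]

```text
clock: 21.02
tool_pos: [589.6, 55.9, 132.2]
tcp_rot: [0.114, 0.993, 0.0, 0.0]
ft_force: [2.0, -0.2, 1.7]
gripper_width: 0.001
grip_force: 0.8
```

Emit:
play_rows:
  steps:
    - [-0.24,0.057,-0.2,0,0,0,-1]
    - [-0.01,0.002,-0.01,0,0,0,-1]

```text
clock: 21.28
tool_pos: [587.0, 56.5, 130.0]
tcp_rot: [0.114, 0.993, 0.0, 0.0]
ft_force: [2.2, -0.5, 2.4]
gripper_width: 0.001
grip_force: 1.1
```

Emit:
play_rows:
  steps:
    - [-0.23,0.054,-0.21,0,0,0,-1]
    - [-0.01,0.002,-0.01,0,0,0,-1]

```text
clock: 21.52
tool_pos: [584.5, 57.1, 127.8]
tcp_rot: [0.114, 0.993, 0.0, 0.0]
ft_force: [1.7, -0.1, 2.3]
gripper_width: 0.004
grip_force: 1.4
```

Emit:
play_rows:
  steps:
    - [-0.22,0.051,-0.22,0,0,0,-1]
    - [-0.01,0.002,-0.01,0,0,0,-1]

```text
clock: 21.78
tool_pos: [582.2, 57.6, 125.4]
tcp_rot: [0.114, 0.993, 0.0, 0.0]
ft_force: [3.3, -1.2, 2.0]
gripper_width: -0.0
grip_force: 1.6
```

Emit:
play_rows:
  steps:
    - [-0.11,0.025,-0.11,0,0,0,-1]
    - [-0.01,0.002,-0.01,0,0,0,-1]

```text
clock: 22.02
tool_pos: [581.1, 57.9, 124.3]
tcp_rot: [0.114, 0.993, 0.0, 0.0]
ft_force: [4.0, 0.4, 4.0]
gripper_width: 0.001
grip_force: 1.8
```

Emit:
play_rows:
  steps:
    - [-0.11,0.025,-0.11,0,0,0,-1]
    - [-0.01,0.002,-0.01,0,0,0,-1]

```text
clock: 22.28
tool_pos: [579.8, 58.2, 123.0]
tcp_rot: [0.114, 0.993, 0.0, -0.0]
ft_force: [3.0, -0.6, 3.5]
gripper_width: -0.0
grip_force: 1.8
```

Emit:
play_rows:
  steps:
    - [-0.11,0.025,-0.11,0,0,0,-1]
    - [-0.01,0.002,-0.01,0,0,0,-1]

```text
clock: 22.52
tool_pos: [578.5, 58.5, 121.8]
tcp_rot: [0.114, 0.993, 0.0, -0.0]
ft_force: [2.5, 0.2, 4.0]
gripper_width: -0.001
grip_force: 1.9
```

Run:
```python
from h import *
snap('wrist','w5.png');snap('side','s5.png')
a=cv2.imread('pics/s5.png')[170:310,270:430]
cv2.imwrite('pics/c5.png',cv2.resize(a,None,fx=4,fy=4,interpolation=cv2.INTER_CUBIC))
```

```text
(no output)
```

View pics/c5.png

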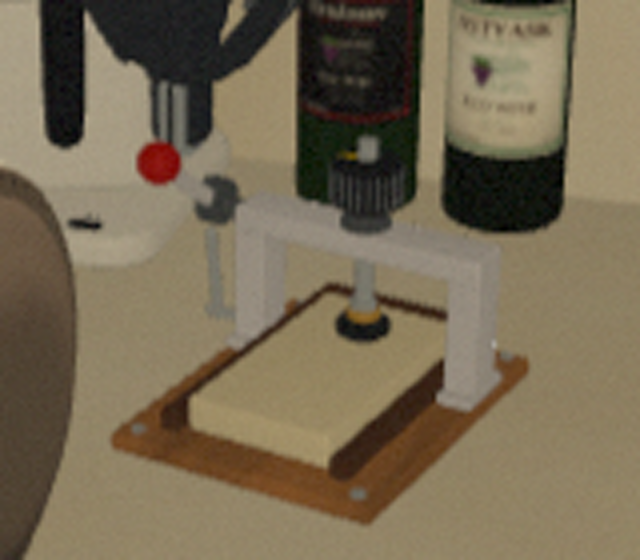

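Run:
```python
from h import *
p=np.load('p.npy');z=np.load('pics/side0.png.npz')
k=lambda t:S2W(p,[[40+70*np.sin(.25-t),86,80+70*np.cos(.25-t)]])
for t in(.1,.15,.2,1.05,1.1,1.15,1.2,1.25):print(t,proj(z['camera_matrix'],z['extrinsics'],k(t)).round(1))
print('obs start',(290+112/3.07,170+55/3.07),'now',(310,210.75))
import feel
D=np.array([[607.8,51.7,142.5,1,.4,.5,.2],[603.9,52.5,140.6,-.7,-.5,-.1,0],[600.9,53.2,139.2,.9,-.3,.3,0],[597.8,54,137.5,-1.2,.5,.8,0],[594.8,54.7,135.7,.6,.1,0,.1],[592.2,55.3,134.1,1.2,0,.7,.4],[589.6,55.9,132.2,2,-.2,1.7,.8],[587,56.5,130,2.2,-.5,2.4,1.1],[584.5,57.1,127.8,1.7,-.1,2.3,1.4],[582.2,57.6,125.4,3.3,-1.2,2,1.6],[581.1,57.9,124.3,4,.4,4,1.8],[579.8,58.2,123,3,-.6,3.5,1.8],[578.5,58.5,121.8,2.5,.2,4,1.9]])
c,s=np.cos(p[2]),np.sin(p[2]);xs=c*(D[:,0]-p[0])+s*(D[:,1]-p[1])
for off in(18,22,26):
    th=.25-np.arcsin((xs-off-40)/70)
    fx=D[:,3]*c+D[:,4]*s;fz=D[:,5]
    rx=xs-off-40+11;rz=70*np.cos(.25-th)
    M=(fx*rz-fz*rx)/70   # resisting, knob-equivalent N
    print(off);print(np.c_[th,feel.rem(th),M,D[:,6]].round(2).tolist())
```

```text
0.1 [[325.4 187.4]]
0.15 [[324.5 187.7]]
0.2 [[323.6 188. ]]
1.05 [[309.7 206.3]]
1.1 [[309.1 207.9]]
1.15 [[308.5 209.5]]
1.2 [[308.  211.2]]
1.25 [[307.5 212.9]]
obs start (326.48208469055373, 187.91530944625407) now (310, 210.75)
18
[[0.55, 9.61, 0.91, 0.2], [0.61, 8.71, -0.55, 0.0], [0.65, 8.02, 0.94, 0.0], [0.7, 7.3, -0.93, 0.0], [0.75, 6.61, 0.49, 0.1], [0.8, 6.01, 1.25, 0.4], [0.84, 5.42, 2.34, 0.8], [0.89, 4.83, 2.87, 1.1], [0.94, 4.27, 2.39, 1.4], [0.98, 3.77, 3.62, 1.6], [1.0, 3.52, 4.88, 1.8], [1.03, 3.24, 4.09, 1.8], [1.06, 2.96, 3.91, 1.9]]
22
[[0.61, 8.71, 0.92, 0.2], [0.67, 7.81, -0.54, 0.0], [0.72, 7.12, 0.93, 0.0], [0.77, 6.4, -0.84, 0.0], [0.82, 5.71, 0.47, 0.1], [0.87, 5.13, 1.25, 0.4], [0.91, 4.54, 2.35, 0.8], [0.96, 3.96, 2.9, 1.1], [1.01, 3.42, 2.44, 1.4], [1.06, 2.92, 3.54, 1.6], [1.08, 2.69, 4.89, 1.8], [1.11, 2.42, 4.1, 1.8], [1.14, 2.15, 3.99, 1.9]]
26
[[0.67, 7.8, 0.93, 0.2], [0.73, 6.91, -0.53, 0.0], [0.78, 6.22, 0.92, 0.0], [0.84, 5.51, -0.75, 0.0], [0.89, 4.83, 0.45, 0.1], [0.94, 4.25, 1.24, 0.4], [0.99, 3.68, 2.35, 0.8], [1.04, 3.12, 2.92, 1.1], [1.1, 2.58, 2.47, 1.4], [1.15, 2.11, 3.42, 1.6], [1.17, 1.89, 4.86, 1.8], [1.21, 1.63, 4.07, 1.8], [1.24, 1.38, 4.03, 1.9]]
```

```bash
cat > f3.py <<'E'
from h import *
import feel
from scipy.optimize import least_squares
p=np.load('p.npy')
D=np.array([[600.9,53.2,139.2,.9,-.3,.3,0],[597.8,54,137.5,-1.2,.5,.8,0],[594.8,54.7,135.7,.6,.1,0,.1],[592.2,55.3,134.1,1.2,0,.7,.4],[589.6,55.9,132.2,2,-.2,1.7,.8],[587,56.5,130,2.2,-.5,2.4,1.1],[584.5,57.1,127.8,1.7,-.1,2.3,1.4],[582.2,57.6,125.4,3.3,-1.2,2,1.6],[581.1,57.9,124.3,4,.4,4,1.8],[579.8,58.2,123,3,-.6,3.5,1.8],[578.5,58.5,121.8,2.5,.2,4,1.9]])
c,s=np.cos(p[2]),np.sin(p[2]);xs=c*(D[:,0]-p[0])+s*(D[:,1]-p[1])
dr=lambda t:-(feel.rem(t+1e-3)-feel.rem(t-1e-3))/2e-3
for off in(21,22,23,24,25):
    th=.25-np.arcsin((xs-off-40)/70);fx=D[:,3]*c+D[:,4]*s;fz=D[:,5]
    rx=xs-off-40+11;rz=70*np.cos(.25-th);M=(fx*rz-fz*rx)/70
    mod=lambda d:10*np.clip(d-feel.rem(th),0,None)*dr(th)/70
    g=lambda q:q[1]*np.clip(mod(q[0])+q[2],0,None)-D[:,6]
    r=least_squares(g,[4.7,.5,0]);g0=least_squares(lambda q:g([q[0],q[1],0]),[4.7,.5])
    m=lambda q:mod(q[0])+q[1]-M
    rm=least_squares(m,[4.7,.3]);
    print(off,'grip',r.x.round(2),round(r.cost,3),'nofric',g0.x.round(2),round(g0.cost,3),'M',rm.x.round(2),round(rm.cost,2),'th_end',th[-1].round(3))
E
python3 f3.py
```

```text
21 grip [5.81 0.41 0.08] 0.009 nofric [5.85 0.41] 0.011 M [5.73 0.11] 2.14 th_end 1.121
22 grip [5.56 0.43 0.08] 0.01 nofric [5.6  0.43] 0.012 M [5.57 0.13] 1.98 th_end 1.143
23 grip [5.31 0.45 0.08] 0.012 nofric [5.35 0.45] 0.014 M [5.4  0.16] 1.87 th_end 1.166
24 grip [5.07 0.48 0.08] 0.015 nofric [5.1  0.48] 0.017 M [5.23 0.19] 1.8 th_end 1.19
25 grip [4.82 0.51 0.08] 0.019 nofric [4.86 0.51] 0.022 M [5.17 0.1 ] 1.75 th_end 1.215
```

```bash
cat > kn.py <<'E'
from h import *
from scipy.optimize import least_squares
def cen(f):
    im=np.load('pics/'+f+'.npz')['image'].astype(float);w=np.clip(im[...,0]-1.3*np.maximum(im[...,1],im[...,2])-25,0,60)
    w[:150]=0;w[260:]=0;w[:,:280]=0;w[:,370:]=0
    n,l,st,c=cv2.connectedComponentsWithStats((w>8).astype(np.uint8));i=1+st[1:,4].argmax();w=w*(l==i)
    v,u=np.mgrid[:480,:640];return np.array([(w*u).sum(),(w*v).sum()])/w.sum(),st[i]
if __name__=='__main__':
    snap('scene','sc5.png')
    p=np.load('p.npy');k=lambda t:S2W(p,[[40+70*np.sin(.25-t),86,80+70*np.cos(.25-t)]])
    for a,b in(('side0.png','s5.png'),('scene0.png','sc5.png')):
        z=np.load('pics/'+a+'.npz');P=lambda t:proj(z['camera_matrix'],z['extrinsics'],k(t))[0]
        ca,sa=cen(a);cb,sb=cen(b);print(ca,sa,cb,sb)
        for t0 in(.15,.165,.18):
            bias=ca-P(t0);r=least_squares(lambda q:P(q[0])+bias-cb,[1.1]);print(t0,bias.round(2),r.x,r.fun.round(2))
E
python3 kn.py
```

```text
[326.00448788 187.60047036] [321 183  11  10  86] [309.35924073 210.26772098] [304 205  11  11  90]
0.15 [ 1.49 -0.06] [1.17756603] [0.34 0.11]
0.165 [ 1.75 -0.17] [1.1827177] [0.54 0.18]
0.18 [ 2.01 -0.28] [1.1880445] [0.75 0.24]
[340.69100481 190.21973607] [337 186   9   9  59] [320.03159289 212.57904528] [316 209   9   9  67]
0.15 [ 1.58 -0.17] [1.17397657] [0.52 0.24]
0.165 [ 1.9  -0.32] [1.18199499] [0.73 0.33]
0.18 [ 2.22 -0.47] [1.19015147] [0.94 0.42]
```

Emit:
play_rows:
  steps:
    - [0.97,-0.23,0,0,0,0,-1]
    - [0,0,3.5,0,0,0,-1]
    - [-3.07,0.71,0,0,0,0,-1]
    - [-3.07,0.72,0,0,0,0,-1]
    - [0,0,-4,0,0,0,-1]
    - [0,0,0,0,0,0,-1]
    - [1.02,-0.24,0.45,0,0,0,-1]
    - [1.02,-0.24,0.45,0,0,0,-1]
    - [1.02,-0.24,0.45,0,0,0,-1]
    - [1.02,-0.24,0.4,0,0,0,-1]
    - [1.02,-0.24,0.3,0,0,0,-1]
    - [0.5,-0.12,0.1,0,0,0,-1]
    - [0,0,0,0,0,0,-1]

```text
clock: 24.3
tool_pos: [583.7, 57.0, 138.4]
tcp_rot: [0.114, 0.993, -0.0, 0.001]
ft_force: [0.2, -0.4, -0.7]
gripper_width: 0.003
grip_force: 0.0
```

Run:
```python
from kn import *
snap('side','s6.png');c,_=cen('s6.png');p=np.load('p.npy')
z=np.load('pics/s6.png.npz');k=lambda t:S2W(p,[[40+70*np.sin(.25-t),86,80+70*np.cos(.25-t)]])
print(c,least_squares(lambda q:proj(z['camera_matrix'],z['extrinsics'],k(q[0]))[0]+[1.4,0]-c,[.4]).x)
```

```text
[325.72544724 189.72261774] [0.20706847]
```

Emit:
play_rows:
  steps:
    - [-0.49,0.11,0,0,0,0,-1]
    - [0,0,5,0,0,0,-1]
    - [0,0,1.5,0,0,0,0.5]
    - [0.65,-4.55,0,0,0,0,0.8]
    - [0.66,-4.57,0,0,0,0,0.8]
    - [0,0,0,0,0,0,0.8]
    - [0,0,-5,0,0,0,0.8]
    - [0,0,-5,0,0,0,0.6]
    - [0,0,0,0,0,0,0]
  squeeze: 60

```text
clock: 25.48
tool_pos: [586.9, -30.8, 98.5]
tcp_rot: [0.114, 0.994, 0.001, -0.005]
ft_force: [-0.2, 0.8, 0.2]
gripper_width: 0.603
grip_force: 0.0
```

Emit:
play_rows:
  steps:
    - [0,0,0,0,0,0,-1]
    - [0,0,0,0,0,0,-1]
    - [0,0,0,0,0,0,-1]
    - [0,0,0,0,0,0,-1]

```text
clock: 25.98
tool_pos: [591.3, -32.8, 104.7]
tcp_rot: [0.114, 0.993, -0.0, 0.0]
ft_force: [-6.1, -0.4, 1.2]
gripper_width: 0.401
grip_force: 60.6
```

Emit:
play_rows:
  steps:
    - [0,0,0,0,0,2,-1]
    - [0,0,0,0,0,2,-1]
    - [0,0,0,0,0,2,-1]
    - [0,0,0,0,0,0,-1]

```text
clock: 26.48
tool_pos: [591.3, -32.9, 104.6]
tcp_rot: [0.062, 0.998, 0.0, 0.0]
ft_force: [-5.7, -0.4, 1.4]
gripper_width: 0.403
grip_force: 60.7
```

Run:
```python
from h import *
s=status.get_state();print(s['joints'][5],s['tool_pos'],s['ft_torque'],np.degrees(2*np.arctan2(s['tcp_rot'][0],s['tcp_rot'][1])))
```

```text
-1.7061381326659477 [591.27990816 -32.89803453 104.55925872] [ 0.14687066  0.8425657  -0.23093847] 7.118678918288259
```

Emit:
play_rows:
  steps:
    - [0,0,0,0,0,0,0.5]
    - [0,0,0,0,0,0,0.5]
    - [0,0,0,0,0,0,0.5]
    - [0,0,5,0,0,-3,0.5]
    - [0,0,5,0,0,-3,-1]
    - [2.43,3.95,0,0,0,0,-1]
    - [2.42,3.95,0,0,0,0,-1]
    - [0,0,0,0,0,0,-1]
    - [0,0,-3,0,0,0,-1]
    - [0,0,-3,0,0,0,-1]
    - [0,0,0,0,0,0,-1]
    - [0,0,0,0,0,0,-1]

```text
clock: 27.98
tool_pos: [640.3, 45.6, 144.8]
tcp_rot: [0.114, 0.993, -0.0, 0.001]
ft_force: [-0.1, 0.1, 0.4]
gripper_width: -0.001
grip_force: 0.0
```

Emit:
play_rows:
  steps:
    - [-0.5,0.1,0,0,0,0,-1]
    - [-0.5,0.1,0,0,0,0,-1]
    - [-0.5,0.1,0,0,0,0,-1]
    - [-0.5,0.1,0,0,0,0,-1]
    - [-0.5,0.1,-0.05,0,0,0,-1]
    - [-0.4,0.08,-0.08,0,0,0,-1]
    - [-0.36,0.07,-0.1,0,0,0,-1]
    - [-0.32,0.074,-0.17,0,0,0,-1]
    - [-0.32,0.07,-0.14,0,0,0,-1]

```text
clock: 29.1
tool_pos: [600.4, 54.1, 137.7]
tcp_rot: [0.114, 0.993, -0.0, -0.0]
ft_force: [0.1, 0.7, 0.3]
gripper_width: 0.004
grip_force: 0.2
```

Emit:
play_rows:
  steps:
    - [-0.29,0.07,-0.16,0,0,0,-1]
    - [-0.02,0.005,-0.01,0,0,0,-1]

```text
clock: 29.35
tool_pos: [597.1, 54.9, 136.0]
tcp_rot: [0.114, 0.993, -0.0, -0.0]
ft_force: [-0.8, 0.0, -0.8]
gripper_width: -0.0
grip_force: 0.0
```

Emit:
play_rows:
  steps:
    - [-0.28,0.065,-0.17,0,0,0,-1]
    - [-0.02,0.005,-0.01,0,0,0,-1]

```text
clock: 29.6
tool_pos: [594.2, 55.6, 134.2]
tcp_rot: [0.114, 0.993, 0.0, -0.0]
ft_force: [0.8, -0.7, -0.5]
gripper_width: 0.001
grip_force: 0.0
```

Emit:
play_rows:
  steps:
    - [-0.27,0.063,-0.18,0,0,0,-1]
    - [-0.02,0.005,-0.01,0,0,0,-1]

```text
clock: 29.85
tool_pos: [591.5, 56.2, 132.5]
tcp_rot: [0.114, 0.993, 0.0, 0.0]
ft_force: [-0.2, 0.1, 0.3]
gripper_width: 0.001
grip_force: 0.3
```

Emit:
play_rows:
  steps:
    - [-0.25,0.06,-0.18,0,0,0,-1]
    - [-0.02,0.005,-0.01,0,0,0,-1]

```text
clock: 30.1
tool_pos: [589.0, 56.8, 130.8]
tcp_rot: [0.114, 0.993, 0.0, 0.0]
ft_force: [1.1, 0.4, 0.7]
gripper_width: 0.001
grip_force: 0.7
```

Emit:
play_rows:
  steps:
    - [-0.24,0.057,-0.2,0,0,0,-1]
    - [-0.01,0.002,-0.01,0,0,0,-1]

```text
clock: 30.35
tool_pos: [586.5, 57.4, 128.6]
tcp_rot: [0.114, 0.993, -0.0, 0.0]
ft_force: [1.9, 0.3, 2.3]
gripper_width: 0.003
grip_force: 0.9
```

Emit:
play_rows:
  steps:
    - [-0.23,0.054,-0.21,0,0,0,-1]
    - [-0.01,0.002,-0.01,0,0,0,-1]

```text
clock: 30.6
tool_pos: [584.1, 58.0, 126.4]
tcp_rot: [0.114, 0.993, 0.0, 0.0]
ft_force: [3.4, -1.0, 2.5]
gripper_width: -0.001
grip_force: 1.2
```

Emit:
play_rows:
  steps:
    - [-0.22,0.051,-0.22,0,0,0,-1]
    - [-0.01,0.002,-0.01,0,0,0,-1]

```text
clock: 30.85
tool_pos: [581.7, 58.6, 124.0]
tcp_rot: [0.114, 0.993, 0.0, 0.0]
ft_force: [2.0, 0.2, 1.5]
gripper_width: -0.003
grip_force: 1.4
```

Emit:
play_rows:
  steps:
    - [-0.22,0.05,-0.23,0,0,0,-1]
    - [-0.01,0.002,-0.01,0,0,0,-1]

```text
clock: 31.1
tool_pos: [579.3, 59.1, 121.5]
tcp_rot: [0.114, 0.993, 0.0, -0.0]
ft_force: [1.5, -0.2, 2.4]
gripper_width: -0.001
grip_force: 1.6
```

Run:
```python
from kn import *
snap('side','s7.png');snap('scene','sc7.png');p=np.load('p.npy');k=lambda t:S2W(p,[[40+70*np.sin(.25-t),86,80+70*np.cos(.25-t)]])
for f,b in(('s7.png',[1.5,0]),('sc7.png',[1.6,-.1])):
    c,_=cen(f);z=np.load('pics/'+f+'.npz')
    print(c,least_squares(lambda q:proj(z['camera_matrix'],z['extrinsics'],k(q[0]))[0]+b-c,[1.1]).x)
```

```text
[309.44116985 209.93092651] [1.16628635]
[320.12884615 212.34186633] [1.16470603]
```

Run:
```python
src=open('f3.py').read()
new='''D=np.array([[597.1,54.9,136,-.8,0,-.8,0],[594.2,55.6,134.2,.8,-.7,-.5,0],[591.5,56.2,132.5,-.2,.1,.3,.3],[589,56.8,130.8,1.1,.4,.7,.7],[586.5,57.4,128.6,1.9,.3,2.3,.9],[584.1,58,126.4,3.4,-1,2.5,1.2],[581.7,58.6,124,2,.2,1.5,1.4],[579.3,59.1,121.5,1.5,-.2,2.4,1.6]])'''
L=src.split('\n');i=[k for k,l in enumerate(L) if l.startswith('D=')][0];L[i]=new
exec('\n'.join(L))
```

```text
21 grip [5.59 0.38 0.  ] 0.004 nofric [5.59 0.38] 0.004 M [ 5.36 -0.29] 2.78 th_end 1.107
22 grip [5.35 0.39 0.  ] 0.005 nofric [5.35 0.39] 0.005 M [ 5.19 -0.29] 2.61 th_end 1.129
23 grip [5.11 0.41 0.01] 0.006 nofric [5.11 0.41] 0.006 M [ 5.02 -0.29] 2.46 th_end 1.151
24 grip [4.87 0.43 0.01] 0.008 nofric [4.87 0.44] 0.008 M [ 4.85 -0.28] 2.32 th_end 1.175
25 grip [4.62 0.46 0.01] 0.01 nofric [4.63 0.46] 0.01 M [ 4.69 -0.27] 2.21 th_end 1.199
```

Emit:
play_rows:
  steps:
    - [0.8,-0.19,0,0,0,0,-1]
    - [0,0,4,0,0,0,-1]
    - [-1.46,0.34,0.3,0,0,0,-1]
    - [-1.46,0.34,0,0,0,0,-1]
    - [0,0,0,0,0,0,-1]
    - [0,0,-1.3,0,0,0,-1]
    - [0,0,-0.6,0,0,0,-1]
    - [0,0,-0.5,0,0,0,-1]
    - [0,0,0,0,0,0,-1]

```text
clock: 32.33
tool_pos: [556.3, 64.4, 141.4]
tcp_rot: [0.114, 0.993, -0.0, -0.003]
ft_force: [-12.3, 1.4, 15.9]
gripper_width: -0.0
grip_force: 9.4
```

Run:
```python
from kn import *
snap('side','s8.png');p=np.load('p.npy');k=lambda t:S2W(p,[[40+70*np.sin(.25-t),86,80+70*np.cos(.25-t)]])
for f,b in(('s8.png',[1.5,0]),):
    c,_=cen(f);z=np.load('pics/'+f+'.npz')
    t=least_squares(lambda q:proj(z['camera_matrix'],z['extrinsics'],k(q[0]))[0]+b-c,[1.1]).x[0];print(c,_,t,k(t))
a=cv2.imread('pics/s8.png')[170:310,270:430]
cv2.imwrite('pics/c8.png',cv2.resize(a,None,fx=3,fy=3,interpolation=cv2.INTER_CUBIC))
```

```text
[312.25827982 205.0700244 ] [307 200  11  10  67] 1.0055743454074775 [[563.83167877  63.67078572 130.95144815]]
```

View pics/c8.png

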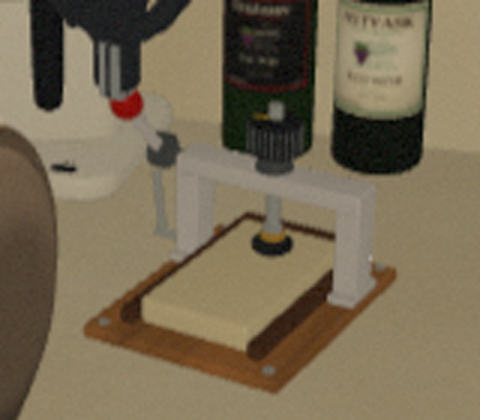

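Emit:
play_rows:
  steps:
    - [0,0,0.8,0,0,0,-1]
    - [1.2,-0.28,0.3,0,0,0,-1]
    - [0,0,0,0,0,0,-1]
    - [0,0,-0.5,0,0,0,-1]
    - [0,0,-0.3,0,0,0,-1]
    - [0,0,-0.3,0,0,0,-1]
    - [0,0,0,0,0,0,-1]

```text
clock: 33.25
tool_pos: [568.4, 61.6, 142.3]
tcp_rot: [0.114, 0.994, -0.0, -0.002]
ft_force: [-12.9, 1.5, 17.7]
gripper_width: 0.003
grip_force: 8.9
```

Emit:
play_rows:
  steps:
    - [-0.25,0.06,-0.05,0,0,0,-1]
    - [-0.25,0.06,-0.15,0,0,0,-1]
    - [-0.24,0.055,-0.24,0,0,0,-1]
    - [-0.24,0.055,-0.24,0,0,0,-1]
    - [0,0,0,0,0,0,-1]

```text
clock: 33.88
tool_pos: [559.3, 63.9, 134.7]
tcp_rot: [0.114, 0.993, 0.0, -0.001]
ft_force: [-6.2, 0.8, 10.9]
gripper_width: -0.002
grip_force: 5.3
```

Emit:
play_rows:
  steps:
    - [-0.24,0.055,-0.26,0,0,0,-1]
    - [-0.23,0.055,-0.27,0,0,0,-1]
    - [-0.22,0.05,-0.28,0,0,0,-1]
    - [-0.21,0.045,-0.29,0,0,0,-1]
    - [-0.19,0.04,-0.3,0,0,0,-1]
    - [0,0,0,0,0,0,-1]

```text
clock: 34.62
tool_pos: [548.1, 66.5, 119.6]
tcp_rot: [0.114, 0.993, 0.0, -0.002]
ft_force: [-2.5, 0.4, 3.7]
gripper_width: -0.001
grip_force: 1.7
```

Emit:
play_rows:
  steps:
    - [-0.16,0.035,-0.31,0,0,0,-1]
    - [-0.14,0.03,-0.32,0,0,0,-1]
    - [-0.12,0.027,-0.33,0,0,0,-1]
    - [-0.1,0.023,-0.33,0,0,0,-1]
    - [-0.08,0.02,-0.34,0,0,0,-1]
    - [-0.06,0.015,-0.34,0,0,0,-1]
    - [-0.04,0.01,-0.34,0,0,0,-1]
    - [0,0,-0.3,0,0,0,-1]
    - [0,0,0,0,0,0,-1]

```text
clock: 35.75
tool_pos: [542.3, 67.5, 93.4]
tcp_rot: [0.114, 0.993, -0.0, -0.0]
ft_force: [0.7, -0.7, -0.7]
gripper_width: -0.0
grip_force: 0.0
```

Emit:
play_rows:
  steps:
    - [0,0,3,0,0,0,-1]
    - [0,0,6,0,0,0,-1]
    - [-2,0,3,0,0,0,-1]
    - [0,0,0,0,0,0,-1]
    - [0,0,0,0,0,0,-1]

```text
clock: 36.38
tool_pos: [522.2, 67.5, 212.8]
tcp_rot: [0.114, 0.993, -0.0, -0.001]
ft_force: [-0.0, -0.1, -0.9]
gripper_width: 0.001
grip_force: 0.0
```

Run:
```python
from kn import *
snap('side','s9.png');snap('scene','sc9.png');p=np.load('p.npy');k=lambda t:S2W(p,[[40+70*np.sin(.25-t),86,80+70*np.cos(.25-t)]])
for f,b in(('s9.png',[1.5,0]),('sc9.png',[1.6,-.1])):
    c,_=cen(f);z=np.load('pics/'+f+'.npz')
    r=least_squares(lambda q:proj(z['camera_matrix'],z['extrinsics'],k(q[0]))[0]+b-c,[1.6]);print(c,_,r.x,r.fun)
a=cv2.imread('pics/s9.png')[170:310,270:430]
cv2.imwrite('pics/c9.png',cv2.resize(a,None,fx=3,fy=3,interpolation=cv2.INTER_CUBIC))
```

```text
[305.62271725 231.75421191] [301 227  11  10  86] [1.79775886] [ 0.55738195 -0.00070412]
[315.42083755 231.20212766] [311 227   9   9  61] [1.79899031] [0.59016435 0.00795469]
```

View pics/c9.png

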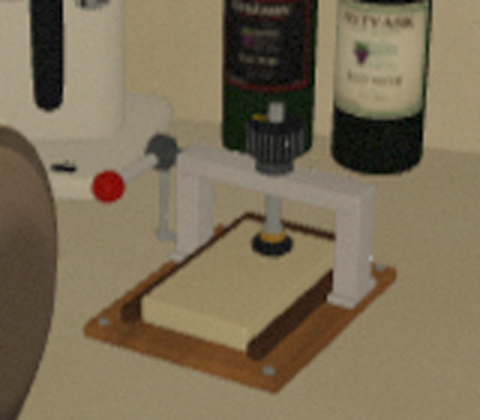

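```bash
python3 -c "
from bench import ticket
print(ticket.job_done())"
```

```text
the job is handed in; nothing more can be done
None
```

I handed the job in: the board is home against the stop, the nut is set, and the lever is locked down at 1.80 rad by camera. I estimate the clamp force at about 49 N from the feel on the lever; it isn't measured directly, and one rougher earlier feel pointed nearer 40 N. I viewed 12 pictures, over the limit of 10.

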